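# Walk the drawer cabinet back into line

### The job

One of the two tall drawer cabinets has been pulled out of line, towards the robot. Walk it back in the way you walk a heavy cabinet: tip it up onto one bottom corner, swing it forward on that foot, set it down, then do the same on the other corner, until it stands on all four feet beside its twin with its drawer front flush with, and parallel to, the twin's. Its rubber feet mark the bench, so always keep one foot planted, never dragging the cabinet or lifting it clear; do not topple it, and leave the twin and the other things where they stand.

Things in the scene. Friction and masses are not known exactly. Their poses are not given: they have to be found in the camera images.
- cabinet: Tall grey steel drawer cabinet out of line: plain loose square-edged box 100 mm deep (x), 130 wide (y), 220 high with its 8 mm feet, too wide to grip, 0.9 kg, mass centre at mid-height. Origin: centre of its underside at the soles; x points out of the (fixed) drawer front, away from the robot, y left. Let go when tipped under 0.4 rad, it falls back onto its feet.
- foot_fl (a point): Far left rubber foot of the cabinet, a round stud 16 mm in diameter and 8 mm high, fixed under the cabinet at x = +39 mm, y = +54 mm of the cabinet's frame; rubber grips the bench well (friction about 0.9). Origin: centre of its sole.
- foot_fr (a point): Far right foot, alike, at x = +39 mm, y = -54 mm of the cabinet's frame.
- foot_nl (a point): Near left foot (on the robot's side), alike, at x = -39 mm, y = +54 mm of the cabinet's frame.
- foot_nr (a point): Near right foot, alike, at x = -39 mm, y = -54 mm of the cabinet's frame.
- twin: The like cabinet that stands in line, left or right of the other: 220 to 250 mm away sideways and 40 to 125 mm further along its x. Same size, origin and axes: the fronts are flush when, in the twin's frame, both origins have the same x. Loose; leave it alone.
- punch_stand: Orange plastic punch stand 60 x 110 mm, 68 mm high over its steel punches, on the cabinet's other side. Origin: centre of its underside. Loose bystander.
- bowl: Blue ceramic bowl, 100 mm across and 50 mm high, on the bench beyond the cabinets. Origin: centre of its underside. Loose bystander.
Not all that is in view belongs to the job. What is shaped like the cabinet but yellow is not meant.

How it is judged:
By the outcome, as a careful person would: the job done as asked, in the order asked, and still so for the second after the job is handed in, with the robot touching nothing.
It also fails if it takes over 64 s, if anything falls off the work surface, if the arm or the gripper's body presses on something with over 40 N, if the wrist force passes 120 N, or if a joint passes its speed limit or range.

### The arm

A 6-joint arm with a two-finger parallel gripper is mounted at the origin on the work surface. World frame = base frame: x ahead of the robot, y to its left, z up, the work surface at z = 0. Lengths are in mm, angles in rad, forces in N, time in s.
With the tool pointing down it reaches from about 250 to 775 mm from the base axis. Payload 4 kg.
Tool frame: the origin (TCP) lies on the centre line of the jaws, within the pads' length; the fingertips stand ahead of it and the grasp point (between the pads) lies 2 mm behind it (tip_extent is the z of the fingertips in the tool frame, in mm); z points along the fingers, y is the line along which they close (so a half turn about z gives the same grasp; the last joint's range is limited). The gripper opens to 85 mm and grips with 20 to 120 N. Pads are 22 mm wide; open, the fingers measure 114 mm over their backs; the gripper's body (76 mm by 85 mm) begins 54 mm behind the grasp point. The pads swing forward as they close: fully open they stand 13 mm farther back than shut.
Start: joints at [1.044, 0.087, 1.371, -0, 1.684, -0.103], TCP at [226.186, 501.357, 213.541] pointing down, gripper open.
Joint ranges: [-3.1, 3.1], [-0.76, 2.03], [0.27, 2.55], [-1.08, 4.22], [0.17, 2.65], [-2.57, 2.57]. Speed limits (rad/s): [2.79, 2.79, 3.14, 3.14, 3.14, 3.14].

### API

Orientations are given as [roll, pitch, yaw] about the fixed x, y, z axes, in that order (R = Rz(yaw) Ry(pitch) Rx(roll)).
In Python, from station import get_obs, capture, close_job, tip_extent gives the robot as it stands.
- The arm moves only by the tool drive_tool, never from a script. Its arguments are lists of equal length, an entry for each row: "grip": the gripper command: -1 is fully open, 1 is shut, values between are in proportion; "delta_pos": the shift along the tool's x, y, z each as a share of 0.5 m, from -1 to 1, a list of three; "rot": the turn, a rotation vector about the tool's x, y, z each as a share of 60 degrees, from -1 to 1, a list of three. In form: {"grip": [grip, ...], "delta_pos": [[dx, dy, dz], ...], "rot": [[wx, wy, wz], ...]}. A call has 1 to 20 rows; each row shifts and turns the commanded pose from where the row before left it, along the tool's axes as they then stand; what a row does not reach is not made up. A row lasts 1/8 s, in which the tool goes at most 62.5 mm and 10.7 degrees, less where a joint would pass 70% of its speed; a pose out of reach is approached as far as the arm can. A call with a number of a shift or a turn outside -1 to 1 is refused whole. A call with a gripper value outside its range is refused whole. The fingers move at their own pace and stop on an object; the grip force is fixed at half the most. Time passes only in rows, so rows that do not move let the fingers close. It gives the time, the measured TCP pose, the force, the opening and the grip force at its end, in the units of the state.
- get_obs(): the state, without advancing time (a new reading comes with each control period).
- capture(name): name is "scene" or "top"; returns a dict with "img" (400x640x3 uint8, red, green, blue), "fx", "fy", "cx", "cy" (pixels), "xyz" and "orientation" of the camera in the world. Camera axes: x right, y down, z forward; pixel columns grow to the right and rows downward; lengths in mm; the calibration is good to about 2 mm. A picture is of the moment at which its call begins. There is no depth.
- close_job(): hands the job in; it is judged then, once.
The state is a dict: "clock": time; "qpos": joint angles; "joint_vel": joint speeds; "effort": joint torques, N m; "tcp_pos": TCP position; "tool_rot": TCP orientation; "force": force on the tool from outside, world axes, zero at the start; "ft_torque": the same for the moment, N m; "grip_width": opening from 0.0 (shut) to 1.0 (fully open); "grip_force": force on a finger pad.
Only numpy, scipy, OpenCV 4.12 (cv2) and the standard library are available. Lean on these libraries where they do the work, as an engineer would, in place of code of your own. Each camera call takes 0.05 s, during which the arm holds its last target. There are 200 camera calls.

## Working session

There is one attempt and no reset: what is moved stays moved. The work goes in short steps, Python scripts to look and compute and a tool call to move; the robot and the scene stay as the last step left them, time stands still between calls to the robot, and variables do not carry over. Pictures are saved under pics/ and viewed, at most 10 in all, crops included, and the job is handed in when it is done.

Besides the shell and the picture viewer there is one more tool, called after "Call:" by a JSON object that holds its "name" and its "arguments", one argument or row to a line. drive_tool: Moves the arm, as the interface text tells. Its arguments: {"type":"object","properties":{"grip":{"type":"array","items":{"type":"number"}},"delta_pos":{"type":"array","items":{"type":"array","items":{"type":"number"}}},"rot":{"type":"array","items":{"type":"array","items":{"type":"number"}}}},"required":["grip","delta_pos","rot"]}

```bash
ls; mkdir -p pics
python3 - <<'E'
from station import get_obs,capture,tip_extent
import cv2
print(tip_extent, get_obs())
for n in ("scene","top"):
    c=capture(n); cv2.imwrite(f"pics/{n}0.png",c["img"][:,:,::-1]); print({k:v for k,v in c.items() if k!="img"})
E
```

```text
pics
17.0 {'clock': 0.0, 'qpos': array([ 1.04387724e+00,  8.79717934e-02,  1.37229800e+00,  5.13248542e-06,
        1.68359091e+00, -1.03137543e-01]), 'joint_vel': array([-7.13030857e-05, -1.49676032e-03, -1.42851873e-04, -1.26517641e-03,
        9.97569032e-04,  1.15030875e-03]), 'effort': array([-9.16872814e-04, -3.51856649e+01, -3.13270855e+01, -2.56853709e-04,
        1.08073797e-02,  2.94708364e-06]), 'tcp_pos': array([225.91022911, 500.86158407, 212.30780209]), 'tool_rot': array([-3.13933718e+00, -2.38580577e-04,  2.71781142e+00]), 'force': array([ 0.17393362, -0.82427856,  0.60579928]), 'ft_torque': array([ 0.01991514, -0.01277964, -0.03341636]), 'grip_force': 0.0, 'grip_width': 0.9969966784416882}
{'fx': 492.33383650487514, 'fy': 492.33383650487514, 'cx': 323.97550760095777, 'cy': 199.7701060684575, 'xyz': array([1226.18559181, -210.04088544,  883.01778218]), 'orientation': array([-2.42600337,  0.01364569,  1.21451316])}
{'fx': 479.39216959195227, 'fy': 479.39216959195227, 'cx': 323.36300002010165, 'cy': 203.54416940287734, 'xyz': array([ 321.55186582,   16.7829569 , 1147.0360057 ]), 'orientation': array([-2.94323576, -0.00977151, -1.58133226])}
```

View pics/scene0.png

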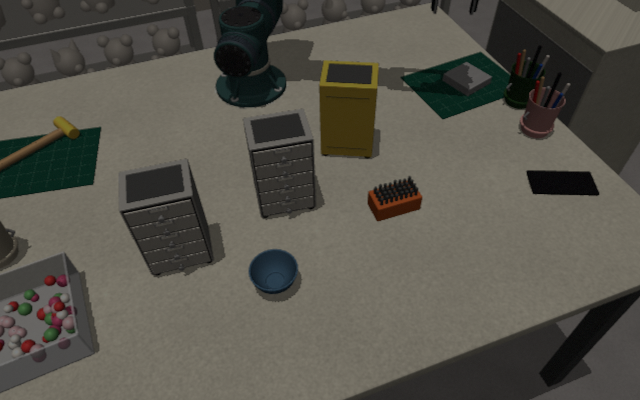

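View pics/top0.png

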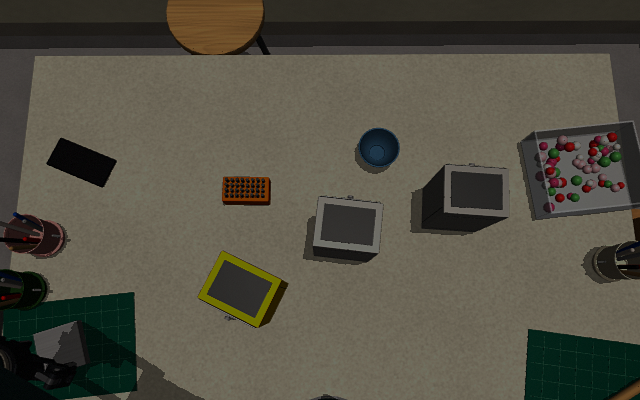

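The top image is laid out with +x up and +y left. The cabinet top is at about (348,225) and its twin is to the right at about (475,190). The punch stand is at (246,190), the bowl at (378,148), and the yellow decoy at (240,290). I'll measure the dark inset panels on the cabinet tops at z = 220.

```bash
cat > h.py <<'E'
import numpy as np, cv2
from scipy.spatial.transform import Rotation as R
from station import get_obs,capture,close_job
def cast(c,uv,z):
    Rm=R.from_euler('xyz',c["orientation"]).as_matrix()
    uv=np.atleast_2d(uv).astype(float)
    d=np.c_[(uv[:,0]-c["cx"])/c["fx"],(uv[:,1]-c["cy"])/c["fy"],np.ones(len(uv))]@Rm.T
    return (c["xyz"]+d*((z-c["xyz"][2])/d[:,2])[:,None])[:,:2]
def panels(c,z=220,lo=70,hi=115):
    """dark top panels -> list of (centre xy, yaw, long, short, px)"""
    g=c["img"].astype(int); m=((g.max(2)<hi)&(g.max(2)>40)&(g.max(2)-g.min(2)<14)).astype(np.uint8)*255
    m=cv2.morphologyEx(m,cv2.MORPH_OPEN,np.ones((3,3)))
    out=[]
    for k in cv2.findContours(m,cv2.RETR_EXTERNAL,cv2.CHAIN_APPROX_NONE)[0]:
        if not 900<cv2.contourArea(k)<9000: continue
        w=cast(c,k[:,0],z).astype(np.float32)
        (p,s,a)=cv2.minAreaRect(w)
        fill=cv2.contourArea(w)/(s[0]*s[1])
        a=np.deg2rad(a) + (np.pi/2 if s[0]>s[1] else 0)   # x along the short side
        a=(a+np.pi/2)%np.pi-np.pi/2
        out.append((np.round(p,1),round(float(a),3),round(max(s),1),round(min(s),1),round(fill,2),np.round(k[:,0].mean(0)).astype(int)))
    return out
E
python3 - <<'E'
from h import *
c=capture("top")
for u,v in [(350,225),(330,202),(475,190),(455,170),(430,200),(345,253),(300,250)]: print((u,v),c["img"][v,u])
for hi in (70,80,90,115):
  print(hi)
  for p in panels(c,hi=hi): print(p)
E
```

```text
(350, 225) [51 49 48]
(330, 202) [112 107  99]
(475, 190) [39 38 37]
(455, 170) [107 102  95]
(430, 200) [19 19 17]
(345, 253) [22 22 20]
(300, 250) [102  96  82]
70
(array([185.4, 297. ]), -0.012, 137.9, 74.9, 0.4, array([159, 385]))
(array([345.1, 167.9]), -0.462, 100.7, 70.7, 0.97, array([239, 288]))
(array([466.4, -42. ]), -0.128, 102.1, 72.7, 0.94, array([348, 224]))
(array([ 561.9, -495.9]), 0.095, 203.6, 163.7, 0.18, array([558, 193]))
(array([700.4, 507.8]), 0.017, 338.2, 292.5, 0.18, array([44, 89]))
(array([ 828. , -457.6]), -0.407, 484.0, 200.5, 0.15, array([563,  67]))
(array([ 929.4, -277.8]), -0.004, 813.5, 50.0, 0.95, array([451,  10]))
(array([931.5, 516. ]), -0.004, 354.9, 52.1, 0.96, array([83, 11]))
80
(array([185.4, 297. ]), -0.012, 137.9, 74.9, 0.4, array([159, 385]))
(array([345.1, 167.9]), -0.462, 100.7, 70.7, 0.97, array([239, 288]))
(array([466.2, -41.8]), -0.128, 102.4, 73.1, 0.94, array([348, 224]))
(array([ 562.7, -496. ]), 0.095, 204.1, 165.1, 0.18, array([558, 193]))
(array([682.7, 464. ]), 0.121, 388.9, 371.6, 0.16, array([57, 95]))
(array([ 746.6, -274
[... 688 characters left out ...]
ray([ 929.4, -277.8]), -0.004, 813.5, 50.0, 0.95, array([451,  10]))
(array([931.5, 516. ]), -0.004, 354.9, 52.1, 0.96, array([83, 11]))
115
(array([185.4, 297. ]), -0.012, 137.9, 74.9, 0.4, array([159, 385]))
(array([238.4, 498.9]), -1.271, 81.6, 80.8, 0.67, array([ 63, 346]))
(array([345.1, 167.9]), -0.462, 100.7, 70.7, 0.97, array([239, 288]))
(array([457.8, -32.6]), -0.124, 144.2, 136.6, 0.69, array([340, 229]))
(array([ 535.4, -298.2]), -0.081, 128.6, 105.5, 0.35, array([475, 191]))
(array([682.7, 464. ]), 0.121, 388.9, 371.6, 0.16, array([57, 95]))
(array([ 929.4, -277.8]), -0.004, 813.5, 50.0, 0.95, array([451,  10]))
(array([931.5, 516. ]), -0.004, 354.9, 52.1, 0.96, array([83, 11]))
```

```bash
cat >> h.py <<'E'
def cab(c,z=220,verbose=False):
    """refined panels of cabinet & twin: centre, yaw by line fits on the four sides"""
    g=cv2.resize(c["img"],None,fx=4,fy=4,interpolation=cv2.INTER_CUBIC).astype(int)
    out=[]
    mx=g.max(2); m0=((mx>28)&(mx<75)&(mx-g.min(2)<18)).astype(np.uint8)*255
    m0=cv2.morphologyEx(m0,cv2.MORPH_OPEN,np.ones((13,13)))
    for k in cv2.findContours(m0,cv2.RETR_EXTERNAL,cv2.CHAIN_APPROX_NONE)[0]:
        if not 40000<cv2.contourArea(k)<90000: continue
        px=(k[:,0]+.5)/4-.5
        w=cast(c,px,z).astype(np.float32); p,s,a=cv2.minAreaRect(w)
        if not(85<max(s)<115 and 58<min(s)<85): continue
        a=np.deg2rad(a)+(np.pi/2 if s[0]>s[1] else 0); a=(a+np.pi/2)%np.pi-np.pi/2
        L,S=max(s),min(s); q=(w-p)@np.array([[np.cos(a),-np.sin(a)],[np.sin(a),np.cos(a)]])
        da=[];mid=[]
        for ax,h,o in((0,S/2,L/2),(1,L/2,S/2)):
            e=[]
            for sg in(1,-1):
                i=(abs(q[:,ax]*sg-h)<5)&(abs(q[:,1-ax])<o-10)
                f=np.polyfit(q[i,1-ax],q[i,ax],1); r=abs(np.polyval(f,q[i,1-ax])-q[i,ax]); j=r<1.5
                f=np.polyfit(q[i,1-ax][j],q[i,ax][j],1); e.append(f[1]); da.append((-f[0] if ax==0 else f[0],o))
            mid.append((sum(e)/2,e[0]-e[1]))
        yaw=a+sum(d*o for d,o in da)/sum(o for _,o in da)
        ctr=p+R.from_euler('z',a).as_matrix()[:2,:2]@[mid[0][0],mid[1][0]]
        out.append((ctr,yaw,mid[0][1],mid[1][1],[round(float(a+d),3) for d,_ in da]))
    return sorted(out,key=lambda o:-o[0][1])
def rel(A,T): # pose of A in frame of T
    d=A[0]-T[0]; c,s=np.cos(T[1]),np.sin(T[1]); return np.array([c*d[0]+s*d[1],-s*d[0]+c*d[1],A[1]-T[1]])
E
python3 - <<'E'
from h import *
c=capture("top")
o=cab(c)
for p in o: print(p)
if len(o)>1: print(rel(o[-2],o[-1]))
# rim outer corners eyeballed: 
for uv in [(318,196),(383,202),(379,252),(314,248)]: print(cast(c,uv,220))
for uv in [(445,165),(507,168)]: print(cast(c,uv,220))
E
```

```text
[[523.10461548  16.21222859]]
[[ 509.8914501  -112.13202777]]
[[ 411.21130756 -100.91543638]]
[[420.15797849  24.81406309]]
[[ 584.71660989 -239.57853553]]
[[ 577.49989201 -364.15412432]]
```

```bash
sed -i 's/40000<cv2/18000<cv2/' h.py
python3 - <<'E'
from h import *
for n in range(2):
  o=cab(capture("top"))
  for p in o: print(p)
  if len(o)>1: print(rel(o[-2],o[-1]))
E
```

```text
(array([345.31547874, 167.51660826]), np.float64(-0.4589801624901168), np.float64(69.84822011887594), np.float64(100.34285751023522), [-0.458, -0.457, -0.46, -0.463])
(array([466.44233548, -41.76366347]), np.float64(-0.12259227618408744), np.float64(71.94197793491529), np.float64(101.3808886379445), [-0.13, -0.107, -0.125, -0.131])
(array([ 532.9028321 , -299.64578413]), np.float64(-0.07404924182331726), np.float64(71.51732744617162), np.float64(101.58753099535471), [-0.078, -0.082, -0.044, -0.088])
[-8.53568976e+01  2.52258569e+02 -4.85430344e-02]
(array([345.32516133, 167.52611285]), np.float64(-0.4593330088417684), np.float64(69.85578282119755), np.float64(100.34270090085482), [-0.458, -0.457, -0.461, -0.463])
(array([466.44536588, -41.74397741]), np.float64(-0.12389711595773883), np.float64(71.98905341649126), np.float64(101.43009522351629), [-0.13, -0.11, -0.127, -0.131])
(array([ 532.88838114, -299.60455272]), np.float64(-0.0739821104156176), np.float64(71.46900533327036), np.float64(101.54202649622113), [-0.079, -0.084, -0.044, -0.083])
[-8.53209369e+01  2.52244105e+02 -4.99150055e-02]
```

```bash
sed -i 's|^        ctr=p+|        yaw=a+float(np.median([d for d,_ in da]))\n        ctr=p+|' h.py
cat >> h.py <<'E'
PHI,TZ,TX,TY=np.deg2rad(40),195.,-31.1,39.5
Rz=lambda a:R.from_euler('z',a)
def toolpose(box,side,tilt=0.,off=0.,up=0.):
    """box=(x,y,yaw) as if upright; side 'r': cradle at near right corner, pivot fl; 'l' mirrored.
    tilt about pivot rim; off: standoff back along the V axis."""
    s=-1 if side=='r' else 1
    pf=np.array([39.,-s*54.,0]); pf=pf*(1+8/np.linalg.norm(pf))           # rim pivot, box frame
    phi=PHI if side=='r' else np.pi-PHI
    v=np.array([np.cos(PHI),-s*np.sin(PHI),0])                              # push direction
    T=np.array([TX,s*TY,TZ])-v*off+[0,0,up]
    ax=np.cross([0,0,1],pf/np.linalg.norm(pf))
    Rt=R.from_rotvec(ax*tilt); B=Rz(box[2])
    p=np.array([box[0],box[1],0])+B.apply(pf+Rt.apply(T-pf))
    return p,B*Rt*Rz(phi)*R.from_euler('x',np.pi)*Rz(0)
def pivot(box,side,yaw):
    s=-1 if side=='r' else 1
    pf=np.array([39.,-s*54.,0]); pf=(pf*(1+8/np.linalg.norm(pf)))[:2]
    r=lambda a:Rz(a).as_matrix()[:2,:2]
    c=np.array(box[:2])+r(box[2])@pf-r(yaw)@pf
    return np.array([c[0],c[1],yaw])
import json,os
def load():
    if os.path.exists("cmd.json"):
        d=json.load(open("cmd.json")); return np.array(d[0]),R.from_quat(d[1])
    return np.array([226.186,501.357,213.541]),R.from_euler('xyz',[np.pi,0,2.7178])
def rows(poses,grip=-1,save=True):
    p,r=load(); D=[];W=[]
    for P,Q in poses:
        d=np.round(r.inv().apply(P-p)/500,3); w=np.round((r.inv()*Q).as_rotvec()/np.deg2rad(60),3)
        assert abs(np.linalg.norm(w))<.17 and np.linalg.norm(d)<.12,(d,w)
        p=p+r.apply(d*500); r=r*R.from_rotvec(w*np.deg2rad(60)); D.append((d+0.).tolist()); W.append((w+0.).tolist())
    if save: json.dump([p.tolist(),r.as_quat().tolist()],open("cmd.json","w"))
    for i in range(0,len(D),20):
        print(json.dumps({"grip":[grip]*len(D[i:i+20]),"delta_pos":D[i:i+20],"rot":W[i:i+20]},separators=(',',':')))
    print(len(D),"end",p.round(1))
def line(a,b,n):
    from scipy.spatial.transform import Slerp
    S=Slerp([0,1],R.concatenate([a[1],b[1]])); return [(a[0]+(b[0]-a[0])*t,S(t)) for t in np.linspace(0,1,n+1)[1:]]
E
python3 - <<'E'
from h import *
c=capture("top"); o=cab(c); A,T=o[-2],o[-1]; print(A[:2],T[:2],rel(A,T))
g=c["img"].astype(int)
for nm,m,z in (("bowl",(g[...,2]>g[...,0]+20),50),("punch",(g[...,0]>g[...,2]+60)&(g[...,1]<g[...,0]*.6),40)):
    m=m.astype(np.uint8); k=[q for q in cv2.findContours(m,0,1)[0] if cv2.contourArea(q)>300]
    for q in k: 
        w=cast(c,q[:,0],z).astype(np.float32); print(nm,cv2.minAreaRect(w))
box0=np.array([*A[0],A[1]])
print("tool0",toolpose(box0,'r',0,30),toolpose(box0,'r',0,30)[1].as_euler('xyz'))
tx=lambda b: rel((b[:2],b[2]),T)
B=np.array([672,-95.])
from scipy.optimize import brentq
ty=T[1]
for th in (.2,.3,.4,.45):
    b1=pivot(box0,'r',ty+th); f=lambda a: tx(pivot(pivot(b1,'l',ty+a),'r',ty))[0]
    try:a=brentq(f,-1,0.3)
    except Exception as e: print(th,f(-1),f(.3));continue
    b2=pivot(b1,'l',ty+a);b3=pivot(b2,'r',ty);print(th,a,b1,b2,b3,tx(b3))
    print([ (Rz(b[2]).as_matrix()[:2,:2]@[50,y]+b[:2]).round(0).tolist() for b in(b1,b2,b3) for y in(65,-65)])
E
```

```text
(array([466.46876894, -41.74869039]), np.float64(-0.12790386601667367)) (array([ 532.96683901, -299.60245117]), np.float64(-0.07971318513913632)) [-8.68194949e+01  2.51739807e+02 -4.81906809e-02]
bowl ((163.64744567871094, 463.5796813964844), (63.643550872802734, 94.75552368164062), 5.0523505210876465)
bowl ((168.34030151367188, -512.95751953125), (148.98382568359375, 147.83412170410156), 81.35429382324219)
bowl ((272.9910888671875, 478.8343811035156), (128.77732849121094, 104.49557495117188), 5.716902256011963)
bowl ((679.2543334960938, -129.8311309814453), (93.6581039428711, 95.45529174804688), 88.55647277832031)
punch ((581.9722900390625, 188.22286987304688), (108.92229461669922, 55.901668548583984), 89.54147338867188)
tool0 (array([405.33103199, -93.15377463, 195.        ]), Rotation.from_matrix(array([[ 8.41778006e-01,  5.39823849e-01,  6.61093549e-17],
                            [ 5.39823849e-01, -8.41778006e-01, -1.03088074e-16],
                            [-6.16297582e-33,  1.22464680e-16, -1.00000000e+00]]))) [3.14159265 0.         0.57022783]
0.2 -0.5182413325005829 [ 4.8
[... 539 characters left out ...]
609.0, 2.0], [547.0, -112.0], [607.0, 5.0], [597.0, -124.0]]
0.4 -0.3095228054383129 [ 4.95091880e+02 -5.84923071e+01  3.20286815e-01] [ 5.38134205e+02 -2.96100424e+01 -3.89235991e-01] [ 5.53142061e+02 -4.70410817e+01 -7.97131851e-02] [-3.41415785e-12  2.53365911e+02  0.00000000e+00]
[[522.0, 19.0], [563.0, -104.0], [609.0, 12.0], [560.0, -109.0], [608.0, 14.0], [598.0, -116.0]]
0.45 -0.2620457051348067 [ 4.98676558e+02 -5.95238663e+01  3.70286815e-01] [ 5.40402223e+02 -2.84735556e+01 -3.41758890e-01] [ 5.53469545e+02 -4.29415061e+01 -7.97131851e-02] [9.20152843e-13 2.57478546e+02 0.00000000e+00]
[[522.0, 19.0], [569.0, -102.0], [609.0, 16.0], [566.0, -106.0], [608.0, 18.0], [598.0, -112.0]]
```

Run:
```python
from h import *
box=(466.47,-41.75,-.128)
p0=load(); up=(p0[0]+[0,0,100],p0[1]); g=toolpose(box,'r',0,30,130); g2=toolpose(box,'r',0,30)
rows(line(p0,up,2)+line(up,g,17)+line(g,g2,4))
```

```text
{"grip":[-1,-1,-1,-1,-1,-1,-1,-1,-1,-1,-1,-1,-1,-1,-1,-1,-1,-1,-1,-1],"delta_pos":[[0.0,0.0,-0.1],[0.0,0.0,-0.1],[-0.048,-0.055,-0.001],[-0.055,-0.049,-0.002],[-0.06,-0.041,-0.001],[-0.065,-0.034,-0.001],[-0.068,-0.025,-0.002],[-0.071,-0.016,-0.001],[-0.073,-0.007,-0.001],[-0.073,0.003,-0.002],[-0.072,0.011,-0.001],[-0.07,0.02,-0.001],[-0.067,0.029,-0.002],[-0.063,0.038,-0.001],[-0.058,0.045,-0.002],[-0.051,0.051,-0.001],[-0.045,0.058,-0.001],[-0.037,0.063,-0.002],[-0.028,0.068,-0.001],[-0.001,0.0,0.065]],"rot":[[0.0,0.0,0.0],[0.0,0.0,0.0],[0.0,0.0,0.121],[0.0,0.0,0.12],[0.0,0.0,0.121],[0.0,0.0,0.121],[0.0,0.0,0.12],[0.0,0.0,0.121],[0.0,0.0,0.12],[0.0,0.0,0.121],[0.0,0.0,0.121],[0.0,0.0,0.12],[0.0,0.0,0.121],[0.0,0.0,0.121],[0.0,0.0,0.12],[0.0,0.0,0.121],[0.0,0.0,0.121],[0.0,0.0,0.12],[0.0,0.0,0.121],[0.0,0.0,0.0]]}
{"grip":[-1,-1,-1],"delta_pos":[[0.0,0.0,0.065],[0.0,0.0,0.065],[0.0,0.0,0.065]],"rot":[[0.0,0.0,0.0],[0.0,0.0,0.0],[0.0,0.0,0.0]]}
23 end [405.2 -93.4 195. ]
```

Call:
{"name": "drive_tool", "arguments": {
  "grip": [-1, -1, -1, -1, -1, -1, -1, -1, -1, -1, -1, -1, -1, -1, -1, -1, -1, -1, -1, -1],
  "delta_pos": [
    [0.0, 0.0, -0.1],
    [0.0, 0.0, -0.1],
    [-0.048, -0.055, -0.001],
    [-0.055, -0.049, -0.002],
    [-0.06, -0.041, -0.001],
    [-0.065, -0.034, -0.001],
    [-0.068, -0.025, -0.002],
    [-0.071, -0.016, -0.001],
    [-0.073, -0.007, -0.001],
    [-0.073, 0.003, -0.002],
    [-0.072, 0.011, -0.001],
    [-0.07, 0.02, -0.001],
    [-0.067, 0.029, -0.002],
    [-0.063, 0.038, -0.001],
    [-0.058, 0.045, -0.002],
    [-0.051, 0.051, -0.001],
    [-0.045, 0.058, -0.001],
    [-0.037, 0.063, -0.002],
    [-0.028, 0.068, -0.001],
    [-0.001, 0.0, 0.065]
  ],
  "rot": [
    [0.0, 0.0, 0.0],
    [0.0, 0.0, 0.0],
    [0.0, 0.0, 0.121],
    [0.0, 0.0, 0.12],
    [0.0, 0.0, 0.121],
    [0.0, 0.0, 0.121],
    [0.0, 0.0, 0.12],
    [0.0, 0.0, 0.121],
    [0.0, 0.0, 0.12],
    [0.0, 0.0, 0.121],
    [0.0, 0.0, 0.121],
    [0.0, 0.0, 0.12],
    [0.0, 0.0, 0.121],
    [0.0, 0.0, 0.121],
    [0.0, 0.0, 0.12],
    [0.0, 0.0, 0.121],
    [0.0, 0.0, 0.121],
    [0.0, 0.0, 0.12],
    [0.0, 0.0, 0.121],
    [0.0, 0.0, 0.0]
  ]
}}

```text
clock: 2.85
tcp_pos: [406.8, -96.0, 294.2]
tool_rot: [3.137, -0.003, 0.566]
force: [-0.1, 0.5, -0.6]
grip_width: 1.004
grip_force: 0.0
```

Call:
{"name": "drive_tool", "arguments": {
  "grip": [-1, -1, -1, -1],
  "delta_pos": [
    [0.0, 0.0, 0.065],
    [0.0, 0.0, 0.065],
    [0.0, 0.0, 0.065],
    [0, 0, 0]
  ],
  "rot": [
    [0.0, 0.0, 0.0],
    [0.0, 0.0, 0.0],
    [0.0, 0.0, 0.0],
    [0, 0, 0]
  ]
}}

```text
clock: 3.35
tcp_pos: [403.5, -92.8, 192.3]
tool_rot: [-3.137, 0.004, 0.57]
force: [0.0, -0.5, 0.6]
grip_width: 1.001
grip_force: 0.0
```

Run:
```python
from h import *
o=get_obs();print(o["tcp_pos"],o["tool_rot"],o["force"],o["qpos"])
im=np.hstack([capture("top")["img"][130:330,240:540],capture("scene")["img"][60:260,150:450]])
cv2.imwrite("pics/a1.png",im[:,:,::-1])
box=(466.47,-41.75,-.128)
# approach to contact then tilt
a=toolpose(box,'r',0,30); b=toolpose(box,'r',0,0); 
rows(line(a,b,8)+[toolpose(box,'r',t) for t in np.linspace(0,.08,6)[1:]])
```

```text
[403.46459783 -92.79846276 192.33438084] [-3.13663428  0.00359225  0.56993455] [ 0.01430288 -0.45275667  0.63330538] [-3.63271320e-01 -2.12016606e-01  1.69527394e+00  6.53562617e-05
  1.66445786e+00  6.37605271e-01]
{"grip":[-1,-1,-1,-1,-1,-1,-1,-1,-1,-1,-1,-1,-1],"delta_pos":[[0.008,0.0,0.0],[0.007,0.0,0.0],[0.008,0.0,0.0],[0.007,0.0,0.0],[0.008,0.0,0.0],[0.007,0.0,0.0],[0.008,0.0,0.0],[0.007,0.0,0.0],[0.007,-0.002,-0.004],[0.006,-0.001,-0.004],[0.006,-0.002,-0.004],[0.006,-0.002,-0.004],[0.006,-0.001,-0.004]],"rot":[[0.0,0.0,0.0],[0.0,0.0,0.0],[0.0,0.0,0.0],[0.0,0.0,0.0],[0.0,0.0,0.0],[0.0,0.0,0.0],[0.0,0.0,0.0],[0.0,0.0,0.0],[-0.004,-0.015,0.0],[-0.003,-0.015,0.0],[-0.004,-0.014,0.0],[-0.004,-0.015,0.0],[-0.004,-0.015,0.0]]}
13 end [441.6 -65.3 204.5]
```

View pics/a1.png

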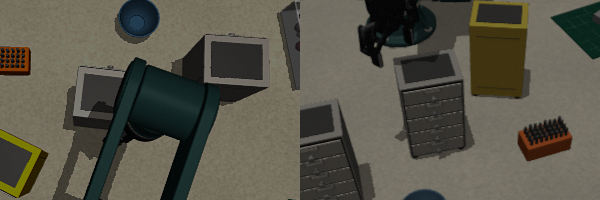

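The picture pair shows the fingers hovering at the cabinet's near right corner (about (375,45) in the right half). The cabinet is untouched and the gripper clears the twin. Next I'll cradle the corner and start the tip.

Call:
{"name": "drive_tool", "arguments": {
  "grip": [-1, -1, -1, -1, -1, -1, -1, -1, -1, -1, -1, -1, -1, -1],
  "delta_pos": [
    [0.008, 0.0, 0.0],
    [0.007, 0.0, 0.0],
    [0.008, 0.0, 0.0],
    [0.007, 0.0, 0.0],
    [0.008, 0.0, 0.0],
    [0.007, 0.0, 0.0],
    [0.008, 0.0, 0.0],
    [0.007, 0.0, 0.0],
    [0.007, -0.002, -0.004],
    [0.006, -0.001, -0.004],
    [0.006, -0.002, -0.004],
    [0.006, -0.002, -0.004],
    [0.006, -0.001, -0.004],
    [0, 0, 0]
  ],
  "rot": [
    [0.0, 0.0, 0.0],
    [0.0, 0.0, 0.0],
    [0.0, 0.0, 0.0],
    [0.0, 0.0, 0.0],
    [0.0, 0.0, 0.0],
    [0.0, 0.0, 0.0],
    [0.0, 0.0, 0.0],
    [0.0, 0.0, 0.0],
    [-0.004, -0.015, 0.0],
    [-0.003, -0.015, 0.0],
    [-0.004, -0.014, 0.0],
    [-0.004, -0.015, 0.0],
    [-0.004, -0.015, 0.0],
    [0, 0, 0]
  ]
}}

```text
clock: 5.2
tcp_pos: [441.9, -64.9, 204.6]
tool_rot: [3.122, 0.078, 0.57]
force: [0.2, 0.1, 0.8]
grip_width: 1.0
grip_force: 0.0
```

Run:
```python
from h import *
o=get_obs();print(o["tcp_pos"],o["tool_rot"],o["force"])
im=cv2.resize(np.hstack([capture("scene")["img"][60:260,200:400]]),None,fx=2,fy=2)
cv2.imwrite("pics/a2.png",im[:,:,::-1])
```

```text
[441.94217446 -64.93054095 204.55189155] [3.12166614 0.07769733 0.57014847] [0.20683437 0.10717564 0.76836922]
```

View pics/a2.png

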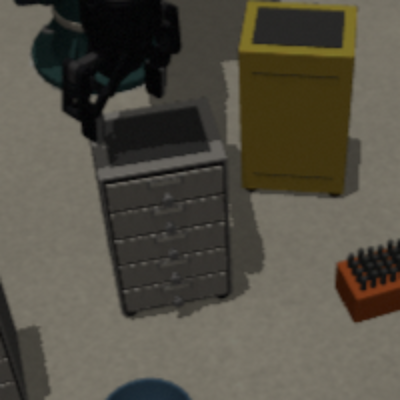

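Run:
```python
from h import *
a=cv2.imread("pics/scene0.png")[60:260,200:400]; b=capture("scene")["img"][60:260,200:400,::-1]
im=cv2.resize(np.hstack([a,b]),None,fx=2,fy=2); cv2.imwrite("pics/a3.png",np.clip(im.astype(int)*1.8,0,255).astype(np.uint8))
```

```text
(no output)
```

View pics/a3.png

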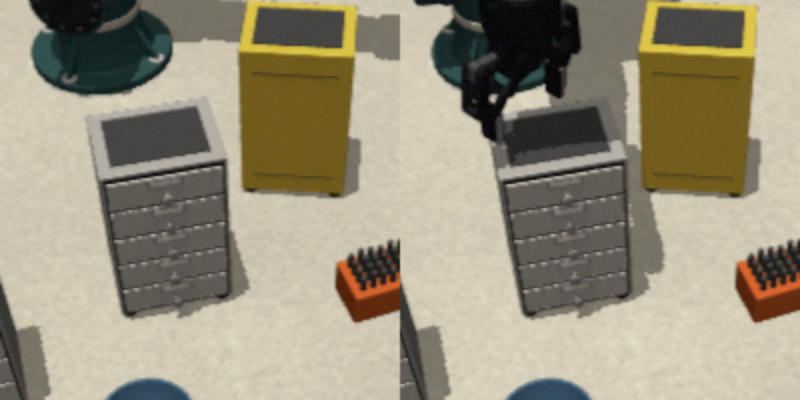

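The cabinet has not moved yet: its feet and top corners are at the same pixels in both halves. I'll push on along the V axis until contact.

Call:
{"name": "drive_tool", "arguments": {
  "grip": [-1, -1, -1, -1],
  "delta_pos": [
    [0.004, 0, 0],
    [0.004, 0, 0],
    [0.004, 0, 0],
    [0.004, 0, 0]
  ],
  "rot": [
    [0, 0, 0],
    [0, 0, 0],
    [0, 0, 0],
    [0, 0, 0]
  ]
}}

```text
clock: 5.8
tcp_pos: [448.4, -61.0, 203.9]
tool_rot: [3.122, 0.077, 0.569]
force: [0.1, -0.2, -0.6]
grip_width: 1.005
grip_force: 0.0
```

```bash
cat >> h.py <<'E'
def mark(n="ref"):
    c=capture("scene"); np.save(n+".npy",c["img"])
def shift(ref="ref",roi=(95,225,235,325)):
    """dense-ish optical flow of front-face features between ref and now"""
    a=cv2.cvtColor(np.load(ref+".npy"),6); b=cv2.cvtColor(capture("scene")["img"],6)
    m=np.zeros_like(a); m[roi[0]:roi[1],roi[2]:roi[3]]=255
    p=cv2.goodFeaturesToTrack(a,40,.02,5,mask=m); q,st,_=cv2.calcOpticalFlowPyrLK(a,b,p,None,winSize=(15,15))
    k=st[:,0]==1; p,d=p[k,0],(q-p)[k,0]
    up=p[:,1]<np.median(p[:,1]); return np.median(d[up],0).round(2),np.median(d[~up],0).round(2)
E
python3 - <<'E'
from h import *
p,r=load(); p=p+r.apply([8,0,0]); json.dump([p.tolist(),r.as_quat().tolist()],open("cmd.json","w"))
np.save("ref.npy",cv2.imread("pics/scene0.png")[:,:,::-1])
print(get_obs()["force"],shift(),get_obs()["ft_torque"])
E
```

```text
[ 0.07814643 -0.24205313 -0.64205765] (array([ 1.55, -0.03], dtype=float32), array([ 0.02, -0.01], dtype=float32)) [ 0.05964411 -0.06624847 -0.02449303]
```

Call:
{"name": "drive_tool", "arguments": {
  "grip": [-1, -1, -1],
  "delta_pos": [
    [0.006, 0.005, 0],
    [0.006, 0.005, 0],
    [0, 0, 0]
  ],
  "rot": [
    [0, 0, 0],
    [0, 0, 0],
    [0, 0, 0]
  ]
}}

```text
clock: 6.22
tcp_pos: [456.3, -62.0, 203.4]
tool_rot: [3.122, 0.078, 0.569]
force: [-0.2, 0.3, 0.3]
grip_width: 1.004
grip_force: 0.0
```

```bash
cat >> h.py <<'E'
def bump(*d):
    p,r=load(); p=p+r.apply(np.array(d)*500); json.dump([p.tolist(),r.as_quat().tolist()],open("cmd.json","w"))
E
python3 - <<'E'
from h import *
bump(.012,.01,0); print(get_obs()["force"],shift(),get_obs()["ft_torque"],get_obs()["tcp_pos"])
E
```

```text
[-0.19465322  0.25289451  0.29295263] (array([ 1.29, -0.22], dtype=float32), array([ 0.03, -0.01], dtype=float32)) [ 0.09768747 -0.01633753 -0.01972588] [456.17159676 -62.00813834 203.44339894]
```

```bash
cat >> h.py <<'E'
def proj(c,P):
    q=R.from_euler('xyz',c["orientation"]).inv().apply(np.atleast_2d(P)-c["xyz"]); return np.c_[q[:,0]/q[:,2]*c["fx"]+c["cx"],q[:,1]/q[:,2]*c["fy"]+c["cy"]]
E
python3 - <<'E'
from h import *
c=capture("scene"); o=get_obs(); p=o["tcp_pos"]; r=R.from_euler('xyz',o["tool_rot"])
k=5; x0,y0=220,70
im=cv2.resize(c["img"][y0:y0+110,x0:x0+120],None,fx=k,fy=k,interpolation=2).astype(int)*2; im=np.clip(im,0,255).astype(np.uint8)[:,:,::-1].copy()
for y,col in((42.5,(0,0,255)),(-42.5,(0,255,0))):
  for x in(-11,11):
    a,b=[((q-[x0,y0])*k).astype(int).tolist() for q in proj(c,p+r.apply([[x,y,17],[x,y,-25]]))]; cv2.line(im,a,b,col,1)
cv2.imwrite("pics/a4.png",im)
E
```

```text
(no output)
```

View pics/a4.png

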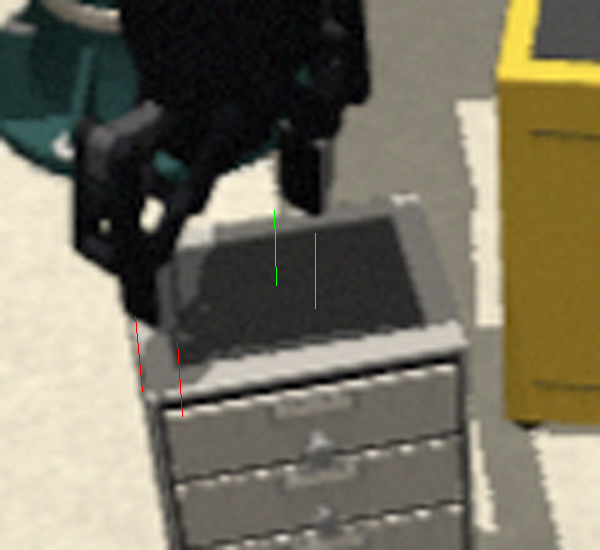

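Run:
```python
from h import *
import station
print(tip:=station.tip_extent)
c=capture("scene"); k=5;x0,y0=220,70
A=np.array([466.47,-41.75]); M=Rz(-.128).as_matrix()[:2,:2]
P=np.array([[*(M@[x,y]+A),220] for x,y in((-50,-65),(-50,65),(50,65),(50,-65))]); print("top corners in a4",((proj(c,P)-[x0,y0])*k).round(0).tolist())
t=capture("top"); o=get_obs(); p=o["tcp_pos"]; r=R.from_euler('xyz',o["tool_rot"])
print(p, proj(t,[p]), proj(t,P).round().tolist(), o["qpos"])
im=cv2.resize(t["img"][160:280,280:420],None,fx=5,fy=5); im=np.clip(im.astype(int)*2,0,255).astype(np.uint8)[:,:,::-1].copy()
for q in proj(t,P): cv2.circle(im,tuple(((q-[280,160])*5).astype(int).tolist()),4,(0,0,255),1)
for y in(42.5,-42.5):
    q=proj(t,[p+r.apply([0,y,0])])[0]; cv2.circle(im,tuple(((q-[280,160])*5).astype(int).tolist()),4,(0,255,0),-1)
cv2.imwrite("pics/a5.png",im)
```

```text
17.0
top corners in a4 [[107.0, 241.0], [411.0, 193.0], [461.0, 347.0], [137.0, 401.0]]
[456.02687739 -61.9640566  203.49881127] [[357.6427307  230.43740276]] [[378.0, 253.0], [312.0, 245.0], [318.0, 195.0], [383.0, 203.0]] [-0.20721211 -0.07502166  1.55574274 -0.06900407  1.70199983  0.78595975]
```

View pics/a5.png

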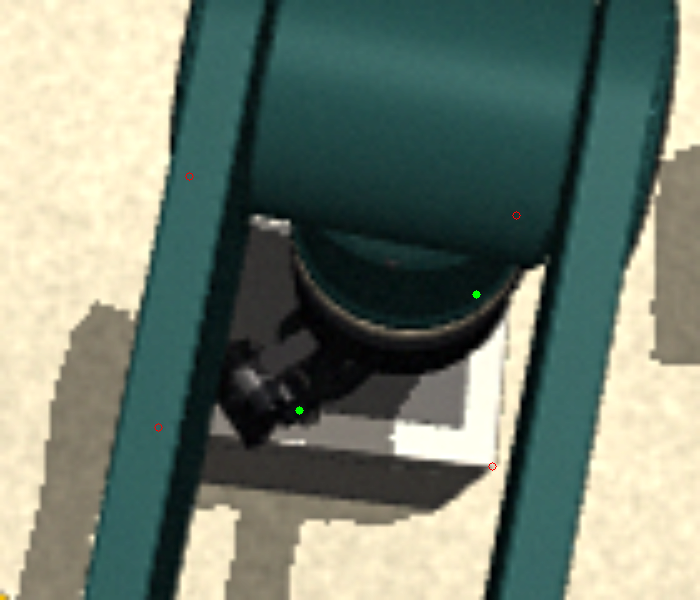

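The top view shows the near-side finger at about (250,430), just over the near rim. In the scene view both fingertips appear to end higher than I assumed. I'll check the fingertip height by casting rays.

Run:
```python
from h import *
c=capture("scene"); o=get_obs(); p=o["tcp_pos"]; r=R.from_euler('xyz',o["tool_rot"])
for nm,uv in(("right",(155,325)),("right inner",(128,310)),("near",(318,212)),("near outer",(285,205))):
    for z in(187,200,215,230): 
        w=cast(c,np.array(uv)/5+[220,70],z)[0]; print(nm,z,w.round(0),"tool",r.inv().apply([*w,z]-p).round(0))
```

```text
right 187 [429. -89.] tool [-36.   8.  20.]
right 200 [444. -91.] tool [-25.  18.   6.]
right 215 [461. -94.] tool [-13.  30. -10.]
right 230 [479. -96.] tool [ -2.  42. -26.]
right inner 187 [416. -97.] tool [-51.   8.  21.]
right inner 200 [431. -99.] tool [-41.  18.   7.]
right inner 215 [ 448. -102.] tool [-29.  30.  -9.]
right inner 230 [ 466. -104.] tool [-16.  41. -24.]
near 187 [383.  -2.] tool [-28. -90.  17.]
near 200 [399.  -6.] tool [-18. -78.   3.]
near 215 [417. -10.] tool [ -6. -65. -12.]
near 230 [435. -15.] tool [  6. -51. -28.]
near outer 187 [373. -14.] tool [-43. -86.  18.]
near outer 200 [389. -18.] tool [-33. -74.   5.]
near outer 215 [407. -22.] tool [-21. -60. -11.]
near outer 230 [425. -26.] tool [ -9. -46. -27.]
```

Run:
```python
from h import *
a=np.load("ref.npy").astype(int); b=capture("scene")["img"].astype(int)
d=abs(a-b).max(2); g=b.max(2)
for v in range(92,160,2): print(v,''.join('#' if d[v,u]>15 and g[v,u]<28 else ('o' if d[v,u]>15 else ('.' if g[v,u]<60 else ' ')) for u in range(232,300)))
```

```text
92 .............ooooooo.#############.##############..#####oooooooooooo
94 oo........oooooooo.....#########.###########..#..#######oooooooooooo
96 oo....oooooooo.....########################....########ooooooooooooo
98 oo..##.oooo......##############.#########...#######ooooooooooooooooo
100 oo ###.........####...#######.#######.....oo#########ooooooooooooooo
102 ...###....########..ooo..##..##........   oo#########ooooooooooooooo
104 ...#......######..................        oo#########ooooooooooooooo
106   o#####.....#.........########ooo        oo##########oooooooooooooo
108   o###########################o            o#########ooooooooooooooo
110   o##############o oo########o             ooo#######oooooooooooooo 
112   o#############o   o######oo               ooooo###oooooooooooooooo
114   o#####oo######o  o#####o        ooooooooooooooooooooooooooo#####oo
116   o##############oo#####o     oooooooooooooooooo###################o
118   o####################o       oooooo#..###########.###############o
120   oo###################........#####################################
122      
[... 677 characters left out ...]
#####.............                         
142                 oooooooo###...                                   ...
144                 oooooooooooooo                       ...............
146                 ooooooooooo              ...............            
148                   oooo        ..............             ...........
150                  . ..............            ....         ..........
152                   ...            ..........        .................
154                   ..................................................
156                   ................................   ...............
158                   ................................    ..............
```

Run:
```python
from h import *
a=cv2.imread("pics/a1.png")[:,300:].max(2)   # scene crop rows60 cols150
for v in range(22,80,2): print(v+60,''.join('#' if a[v,u]<30 else('o' if a[v,u]<60 else ' ') for u in range(50,130)))
c=capture("scene"); p=np.array([403.46,-92.8,192.33]); r=R.from_euler('xyz',[-3.1366,.0036,.57])
for uv in((228,125),):
  for z in(175,190,205,220,235): w=cast(c,uv,z)[0]; print(z,w.round(0),r.inv().apply([*w,z]-p).round(0))
```

```text
82                  o####ooo#######################################################
84                 oooooooo########################################################
86          ###o  oooooo###############################oo#########################o
88         ###ooooo##################################o#######################oo###o
90         o###oo#####################################o########oo############oo    
92         o#########################################o##########o##oooo############
94          #################oooooo############o###o#o##########oo#oooo############
96          ###################oooo######oooooooooooooooo########o#oooo############
98          o###########################  ooooooooooooooo########o#ooo##########oo 
100          o##########################o oooooooooooooooo########oooo########oo    
102           ###############oo#########oooooooooooooooooooo######oo#######oo       
104           ##############   o##################o##################o  o           
106           #####oo#######  o#####      oo################oo                      
108 
[... 830 characters left out ...]
ooooooooooooooo
128                                                     oooooooooooooooooooooooooooo
130                                                      ooooooooooooooooooooooooooo
132                                                      ooooooooooooooooooooooooooo
134                                                       oooooooooooooooooooooooooo
136                                                       oooooooooooooooooooooooooo
138                                                       oooooooooooooooooooooooooo
175 [ 365. -126.] [-50.   7.  17.]
190 [ 383. -127.] [-36.  18.   2.]
205 [ 402. -129.] [-21.  30. -13.]
220 [ 420. -131.] [ -7.  41. -28.]
235 [ 438. -133.] [  7.  52. -43.]
```

The hover image agrees: the fingertips sit about 25 mm behind the reported TCP, so they were passing just over the cabinet top. I'll back off and come in lower. TCP z = 168 is safe under either reading.

```bash
sed -i 's/PHI,TZ,TX,TY=np.deg2rad(40),195.,/PHI,TZ,TX,TY=np.deg2rad(40),168.,/' h.py
python3 - <<'E'
from h import *
box=(466.47,-41.75,-.128)
p0=load(); a=toolpose(box,'r',0,30,40); b=toolpose(box,'r',0,30); d=toolpose(box,'r',0,-2)
rows(line(p0,a,4)+line(a,b,2)+line(b,d,6))
E
```

```text
{"grip":[-1,-1,-1,-1,-1,-1,-1,-1,-1,-1,-1,-1],"delta_pos":[[-0.03,-0.001,0.0],[-0.03,0.0,0.0],[-0.03,-0.001,-0.002],[-0.029,0.0,-0.001],[0.0,0.0,0.04],[0.0,0.0,0.04],[0.01,0.0,0.0],[0.011,0.0,0.0],[0.011,0.0,0.0],[0.01,0.0,0.0],[0.011,0.0,0.0],[0.011,0.0,0.0]],"rot":[[0.005,0.019,0.0],[0.004,0.018,0.0],[0.005,0.019,0.0],[0.005,0.018,0.0],[0.0,0.0,0.0],[0.0,0.0,0.0],[0.0,0.0,0.0],[0.0,0.0,0.0],[0.0,0.0,0.0],[0.0,0.0,0.0],[0.0,0.0,0.0],[0.0,0.0,0.0]]}
12 end [432.5 -75.9 167.9]
```

Call:
{"name": "drive_tool", "arguments": {
  "grip": [-1, -1, -1, -1, -1, -1, -1],
  "delta_pos": [
    [-0.03, -0.001, 0.0],
    [-0.03, 0.0, 0.0],
    [-0.03, -0.001, -0.002],
    [-0.029, 0.0, -0.001],
    [0.0, 0.0, 0.04],
    [0.0, 0.0, 0.04],
    [0, 0, 0]
  ],
  "rot": [
    [0.005, 0.019, 0.0],
    [0.004, 0.018, 0.0],
    [0.005, 0.019, 0.0],
    [0.005, 0.018, 0.0],
    [0.0, 0.0, 0.0],
    [0.0, 0.0, 0.0],
    [0, 0, 0]
  ]
}}

```text
clock: 7.45
tcp_pos: [403.6, -93.3, 166.5]
tool_rot: [-3.139, 0.002, 0.569]
force: [-0.0, 0.1, -0.7]
grip_width: 1.0
grip_force: 0.0
```

Run:
```python
from h import *
print(shift(),get_obs()["tcp_pos"],get_obs()["force"]); mark("ref2")
```

```text
(array([-0.01,  0.01], dtype=float32), array([-0.02, -0.  ], dtype=float32)) [404.53458745 -93.49788783 167.77172775] [0.17986238 1.35258102 1.10054434]
```

Call:
{"name": "drive_tool", "arguments": {
  "grip": [-1, -1, -1, -1, -1, -1, -1],
  "delta_pos": [
    [0.01, 0.0, 0.0],
    [0.011, 0.0, 0.0],
    [0.011, 0.0, 0.0],
    [0.01, 0.0, 0.0],
    [0.011, 0.0, 0.0],
    [0.011, 0.0, 0.0],
    [0, 0, 0]
  ],
  "rot": [
    [0.0, 0.0, 0.0],
    [0.0, 0.0, 0.0],
    [0.0, 0.0, 0.0],
    [0.0, 0.0, 0.0],
    [0.0, 0.0, 0.0],
    [0.0, 0.0, 0.0],
    [0, 0, 0]
  ]
}}

```text
clock: 8.43
tcp_pos: [432.3, -75.5, 167.6]
tool_rot: [-3.141, 0.001, 0.571]
force: [-1.5, -0.1, 0.4]
grip_width: 0.999
grip_force: 0.7
```

Run:
```python
from h import *
print(shift(),shift("ref2"),get_obs()["tcp_pos"],get_obs()["force"],get_obs()["ft_torque"])
box=(466.47,-41.75,-.128)
p0=load();rows([toolpose(box,'r',t,-2) for t in np.linspace(0,.08,7)[1:]])
```

```text
(array([0.03, 0.74], dtype=float32), array([0.18, 0.1 ], dtype=float32)) (array([ 1.88, -0.07], dtype=float32), array([0.15, 0.51], dtype=float32)) [432.1159241  -75.56674569 167.49058591] [-1.83601734  1.34872839 -0.89644148] [0.07021681 0.1980941  0.0684388 ]
{"grip":[-1,-1,-1,-1,-1,-1],"delta_pos":[[0.004,-0.001,-0.003],[0.004,-0.001,-0.004],[0.005,-0.002,-0.003],[0.004,-0.001,-0.003],[0.004,-0.001,-0.003],[0.005,-0.001,-0.004]],"rot":[[-0.003,-0.012,0.0],[-0.003,-0.013,0.0],[-0.003,-0.012,0.0],[-0.003,-0.012,0.0],[-0.004,-0.013,0.0],[-0.003,-0.012,0.0]]}
6 end [441.7 -65.7 177.4]
```

Contact comes where predicted (fx ≈ -1.5 N). Now the tip.

Call:
{"name": "drive_tool", "arguments": {
  "grip": [-1, -1, -1, -1, -1, -1, -1],
  "delta_pos": [
    [0.004, -0.001, -0.003],
    [0.004, -0.001, -0.004],
    [0.005, -0.002, -0.003],
    [0.004, -0.001, -0.003],
    [0.004, -0.001, -0.003],
    [0.005, -0.001, -0.004],
    [0, 0, 0]
  ],
  "rot": [
    [-0.003, -0.012, 0.0],
    [-0.003, -0.013, 0.0],
    [-0.003, -0.012, 0.0],
    [-0.003, -0.012, 0.0],
    [-0.004, -0.013, 0.0],
    [-0.003, -0.012, 0.0],
    [0, 0, 0]
  ]
}}

```text
clock: 9.4
tcp_pos: [442.1, -65.4, 177.6]
tool_rot: [3.121, 0.077, 0.57]
force: [-1.7, -2.5, -0.1]
grip_width: 0.998
grip_force: 1.3
```

Run:
```python
from h import *
box=(466.47,-41.75,-.128)
print(get_obs()["tcp_pos"],get_obs()["force"])
# expected flow of front face upper/lower points for tilt .08 about fl rim (box tilt) vs seen
c=capture("scene"); pf=np.array([39,54,0.])*(1+8/66.6); ax=np.cross([0,0,1],pf/np.linalg.norm(pf)); B=Rz(box[2])
a=cv2.cvtColor(np.load("ref.npy"),6); b=cv2.cvtColor(c["img"],6)
for t in(.05,.08,.1):
  Rt=R.from_rotvec(ax*t)
  f=lambda X,Rt:proj(c,np.array([*box[:2],0])+B.apply(pf+Rt.apply(np.array(X,float)-pf)))
  X=[[50,60,180],[50,-60,180],[50,0,170],[50,-50,20],[50,50,20],[50,0,60]]
  p=f(X,R.identity()); e=f(X,Rt)-p; print(t,e.round(1).tolist())
q,st,_=cv2.calcOpticalFlowPyrLK(a,b,p.astype(np.float32)[:,None],None,winSize=(21,21)); print("seen",(q[:,0]-p).round(1).tolist(),st.ravel())
rows([toolpose(box,'r',t,-2) for t in np.linspace(.08,.19,9)[1:]])
```

```text
[442.12006536 -65.39959146 177.59841289] [-1.72094372 -2.46105768 -0.13395994]
0.05 [[4.0, 1.3], [3.7, -0.4], [3.7, 0.4], [0.2, -1.1], [0.4, 0.1], [1.2, -0.3]]
0.08 [[6.4, 2.1], [6.0, -0.5], [5.9, 0.7], [0.4, -1.7], [0.6, 0.1], [1.9, -0.4]]
0.1 [[8.0, 2.7], [7.6, -0.6], [7.4, 0.9], [0.6, -2.1], [0.8, 0.1], [2.4, -0.5]]
seen [[9.4, 2.4], [2.5, 0.5], [6.2, 1.7], [0.7, -0.5], [6.9, -0.4], [2.3, 0.0]] [1 1 1 1 1 1]
{"grip":[-1,-1,-1,-1,-1,-1,-1,-1],"delta_pos":[[0.004,-0.001,-0.003],[0.005,-0.001,-0.003],[0.004,-0.001,-0.004],[0.005,-0.001,-0.003],[0.004,-0.002,-0.003],[0.005,-0.001,-0.004],[0.004,-0.001,-0.003],[0.005,-0.001,-0.003]],"rot":[[-0.003,-0.013,0.0],[-0.003,-0.013,0.0],[-0.003,-0.012,0.0],[-0.004,-0.013,0.0],[-0.003,-0.013,0.0],[-0.003,-0.012,0.0],[-0.003,-0.013,0.0],[-0.003,-0.013,0.0]]}
8 end [455.5 -51.1 188. ]
```

Both fingers now bear (-1.7, -2.5 N), and the seen motion matches a tip on the far left foot. On to the full tilt.

Call:
{"name": "drive_tool", "arguments": {
  "grip": [-1, -1, -1, -1, -1, -1, -1, -1, -1],
  "delta_pos": [
    [0.004, -0.001, -0.003],
    [0.005, -0.001, -0.003],
    [0.004, -0.001, -0.004],
    [0.005, -0.001, -0.003],
    [0.004, -0.002, -0.003],
    [0.005, -0.001, -0.004],
    [0.004, -0.001, -0.003],
    [0.005, -0.001, -0.003],
    [0, 0, 0]
  ],
  "rot": [
    [-0.003, -0.013, 0.0],
    [-0.003, -0.013, 0.0],
    [-0.003, -0.012, 0.0],
    [-0.004, -0.013, 0.0],
    [-0.003, -0.013, 0.0],
    [-0.003, -0.012, 0.0],
    [-0.003, -0.013, 0.0],
    [-0.003, -0.013, 0.0],
    [0, 0, 0]
  ]
}}

```text
clock: 10.58
tcp_pos: [455.9, -50.9, 188.1]
tool_rot: [3.095, 0.184, 0.566]
force: [-1.7, -1.6, 0.9]
grip_width: 1.001
grip_force: 1.5
```

Run:
```python
from h import *
print(get_obs()["force"])
c=capture("scene"); im=np.clip(cv2.resize(c["img"][80:260,190:390],None,fx=4,fy=3.3).astype(int)*2,0,255).astype(np.uint8); im=cv2.resize(c["img"][85:225,220:340],None,fx=4,fy=4); im=np.clip(im.astype(int)*2,0,255).astype(np.uint8)
cv2.imwrite("pics/a6.png",im[:,:,::-1])
box=(466.47,-41.75,-.128)
y1=-.08+.35
rows([toolpose(pivot(box,'r',y),'r',.19,-2) for y in np.linspace(box[2],y1,15)[1:]])
```

```text
[-1.71458642 -1.58457903  0.93499575]
{"grip":[-1,-1,-1,-1,-1,-1,-1,-1,-1,-1,-1,-1,-1,-1],"delta_pos":[[0.001,0.005,0.0],[0.001,0.005,0.0],[0.002,0.005,0.0],[0.001,0.005,0.0],[0.001,0.005,0.0],[0.001,0.005,0.0],[0.001,0.004,0.0],[0.002,0.005,0.0],[0.001,0.005,0.0],[0.001,0.005,0.0],[0.001,0.005,0.0],[0.001,0.005,0.0],[0.002,0.005,0.0],[0.001,0.005,0.0]],"rot":[[-0.005,0.001,-0.027],[-0.005,0.002,-0.026],[-0.005,0.001,-0.027],[-0.005,0.001,-0.027],[-0.005,0.001,-0.026],[-0.005,0.002,-0.027],[-0.005,0.001,-0.027],[-0.005,0.001,-0.026],[-0.005,0.001,-0.027],[-0.005,0.002,-0.027],[-0.005,0.001,-0.026],[-0.005,0.001,-0.027],[-0.005,0.001,-0.027],[-0.005,0.002,-0.026]]}
14 end [485.1 -70.2 188. ]
```

View pics/a6.png

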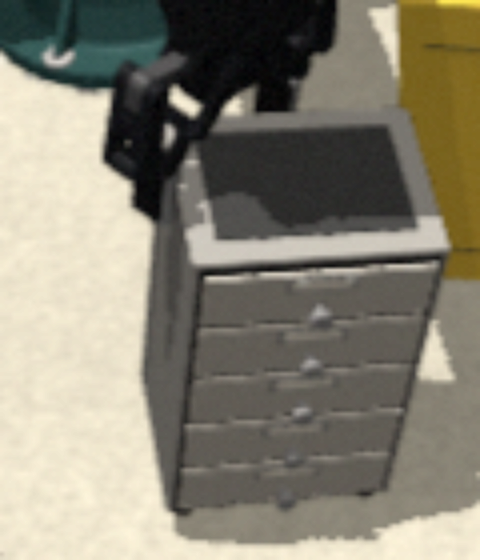

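The cabinet is tipped left and forward in the V: the right finger is on the right face at about (150,190), the near finger behind the near face, and the far left foot planted at about (365,495). Now the swing.

Call:
{"name": "drive_tool", "arguments": {
  "grip": [-1, -1, -1, -1, -1, -1, -1, -1, -1, -1, -1, -1, -1, -1, -1],
  "delta_pos": [
    [0.001, 0.005, 0.0],
    [0.001, 0.005, 0.0],
    [0.002, 0.005, 0.0],
    [0.001, 0.005, 0.0],
    [0.001, 0.005, 0.0],
    [0.001, 0.005, 0.0],
    [0.001, 0.004, 0.0],
    [0.002, 0.005, 0.0],
    [0.001, 0.005, 0.0],
    [0.001, 0.005, 0.0],
    [0.001, 0.005, 0.0],
    [0.001, 0.005, 0.0],
    [0.002, 0.005, 0.0],
    [0.001, 0.005, 0.0],
    [0, 0, 0]
  ],
  "rot": [
    [-0.005, 0.001, -0.027],
    [-0.005, 0.002, -0.026],
    [-0.005, 0.001, -0.027],
    [-0.005, 0.001, -0.027],
    [-0.005, 0.001, -0.026],
    [-0.005, 0.002, -0.027],
    [-0.005, 0.001, -0.027],
    [-0.005, 0.001, -0.026],
    [-0.005, 0.001, -0.027],
    [-0.005, 0.002, -0.027],
    [-0.005, 0.001, -0.026],
    [-0.005, 0.001, -0.027],
    [-0.005, 0.001, -0.027],
    [-0.005, 0.002, -0.026],
    [0, 0, 0]
  ]
}}

```text
clock: 12.5
tcp_pos: [485.2, -70.3, 187.9]
tool_rot: [3.094, 0.184, 0.964]
force: [0.0, -1.7, -0.9]
grip_width: 1.001
grip_force: 0.9
```

Run:
```python
from h import *
print(get_obs()["force"],get_obs()["tcp_pos"],get_obs()["tool_rot"])
box=(466.47,-41.75,-.128); b1=pivot(box,'r',-.08+.35); print(b1)
np.save("mid.npy",capture("scene")["img"])
a=toolpose(b1,'r',0,-2); b=toolpose(b1,'r',0,30)
rows([toolpose(b1,'r',t,-2) for t in np.linspace(.19,0,13)[1:]]+line(a,b,4))
```

```text
[ 0.00413617 -1.65107059 -0.92012329] [485.22374676 -70.25826845 187.9142135 ] [3.09443948 0.18354956 0.96381787]
[ 4.91549637e+02 -5.72816496e+01  2.70000000e-01]
{"grip":[-1,-1,-1,-1,-1,-1,-1,-1,-1,-1,-1,-1,-1,-1,-1,-1],"delta_pos":[[-0.005,0.001,0.004],[-0.005,0.001,0.003],[-0.005,0.002,0.004],[-0.006,0.001,0.004],[-0.005,0.001,0.004],[-0.005,0.002,0.004],[-0.005,0.001,0.004],[-0.005,0.001,0.004],[-0.005,0.002,0.004],[-0.005,0.001,0.004],[-0.005,0.001,0.004],[-0.006,0.001,0.004],[-0.016,0.0,0.0],[-0.016,0.0,0.0],[-0.016,0.0,0.0],[-0.016,0.0,0.0]],"rot":[[0.004,0.014,0.0],[0.003,0.015,0.0],[0.004,0.015,0.0],[0.004,0.014,0.0],[0.004,0.015,0.0],[0.003,0.015,0.0],[0.004,0.014,0.0],[0.004,0.015,0.0],[0.003,0.014,0.0],[0.004,0.015,0.0],[0.004,0.015,0.0],[0.003,0.014,0.0],[0.0,0.0,0.0],[0.0,0.0,0.0],[0.0,0.0,0.0],[0.0,0.0,0.0]]}
16 end [ 454.8 -128.4  167.9]
```

Call:
{"name": "drive_tool", "arguments": {
  "grip": [-1, -1, -1, -1, -1, -1, -1, -1, -1, -1, -1, -1, -1, -1, -1, -1],
  "delta_pos": [
    [-0.005, 0.001, 0.004],
    [-0.005, 0.001, 0.003],
    [-0.005, 0.002, 0.004],
    [-0.006, 0.001, 0.004],
    [-0.005, 0.001, 0.004],
    [-0.005, 0.002, 0.004],
    [-0.005, 0.001, 0.004],
    [-0.005, 0.001, 0.004],
    [-0.005, 0.002, 0.004],
    [-0.005, 0.001, 0.004],
    [-0.005, 0.001, 0.004],
    [-0.006, 0.001, 0.004],
    [-0.016, 0.0, 0.0],
    [-0.016, 0.0, 0.0],
    [-0.016, 0.0, 0.0],
    [-0.016, 0.0, 0.0]
  ],
  "rot": [
    [0.004, 0.014, 0.0],
    [0.003, 0.015, 0.0],
    [0.004, 0.015, 0.0],
    [0.004, 0.014, 0.0],
    [0.004, 0.015, 0.0],
    [0.003, 0.015, 0.0],
    [0.004, 0.014, 0.0],
    [0.004, 0.015, 0.0],
    [0.003, 0.014, 0.0],
    [0.004, 0.015, 0.0],
    [0.004, 0.015, 0.0],
    [0.003, 0.014, 0.0],
    [0.0, 0.0, 0.0],
    [0.0, 0.0, 0.0],
    [0.0, 0.0, 0.0],
    [0.0, 0.0, 0.0]
  ]
}}

```text
clock: 14.55
tcp_pos: [454.6, -128.8, 168.0]
tool_rot: [3.141, 0.0, 0.968]
force: [-0.3, 0.1, -0.3]
grip_width: 1.003
grip_force: 0.0
```

Run:
```python
from h import *
print(get_obs()["force"],get_obs()["qpos"])
b1=(491.5,-57.3,.27)
for p in cab(capture("top")): print(p)
p0=load(); g=toolpose(b1,'l',0,45); m=(np.array([340.,-10,225]),Rz(1.9)*R.from_euler('x',np.pi)); 
print(g[0],g[1].as_euler('xyz'))
rows(line(p0,m,10))
```

```text
[-0.26344304  0.12157159 -0.27037594] [-3.95818698e-01 -7.35510580e-02  1.62262880e+00 -3.74401988e-04
  1.59176918e+00  2.07098413e-01]
(array([345.30922683, 167.47002085]), np.float64(-0.46000137210027087), np.float64(69.74732746574911), np.float64(100.17664740772761), [-0.459, -0.458, -0.461, -0.463])
[410.05239827  -8.84366376 168.        ] [3.14159265 0.         2.71346095]
{"grip":[-1,-1,-1,-1,-1,-1,-1,-1,-1,-1],"delta_pos":[[0.006,-0.032,-0.011],[0.01,-0.032,-0.012],[0.012,-0.03,-0.011],[0.015,-0.03,-0.012],[0.018,-0.027,-0.011],[0.021,-0.026,-0.012],[0.022,-0.024,-0.011],[0.025,-0.022,-0.012],[0.027,-0.019,-0.011],[0.028,-0.017,-0.011]],"rot":[[0.0,0.0,-0.089],[0.0,0.0,-0.089],[0.0,0.0,-0.089],[0.0,0.0,-0.089],[0.0,0.0,-0.089],[0.0,0.0,-0.089],[0.0,0.0,-0.089],[0.0,0.001,-0.089],[0.0,0.0,-0.089],[0.0,0.0,-0.089]]}
10 end [340.2 -10.1 224.8]
```

Run:
```python
from h import *
p=(np.array([454.8,-128.4,167.9]),R.from_euler('xyz',toolpose(pivot((466.47,-41.75,-.128),'r',.27),'r')[1].as_euler('xyz')))
json.dump([p[0].tolist(),p[1].as_quat().tolist()],open("cmd.json","w"))
u=(p[0]+[0,0,62],p[1]); m=(np.array([340.,-10,230]),Rz(1.9)*R.from_euler('x',np.pi))
rows(line(p,u,2)+line(u,m,8))
```

```text
{"grip":[-1,-1,-1,-1,-1,-1,-1,-1,-1,-1],"delta_pos":[[0.0,0.0,-0.062],[0.0,0.0,-0.062],[0.008,-0.04,0.0],[0.013,-0.04,0.0],[0.017,-0.037,0.0],[0.022,-0.035,0.0],[0.025,-0.033,0.0],[0.029,-0.029,0.0],[0.032,-0.026,0.0],[0.035,-0.022,0.0]],"rot":[[0.0,0.0,0.0],[0.0,0.0,0.0],[0.0,0.0,-0.111],[0.0,0.0,-0.111],[0.0,0.0,-0.112],[0.0,0.0,-0.111],[0.0,0.0,-0.111],[0.0,0.0,-0.111],[0.0,0.0,-0.112],[0.0,0.0,-0.111]]}
10 end [339.8 -10.1 229.9]
```

Call:
{"name": "drive_tool", "arguments": {
  "grip": [-1, -1, -1, -1, -1, -1, -1, -1, -1, -1],
  "delta_pos": [
    [0.0, 0.0, -0.062],
    [0.0, 0.0, -0.062],
    [0.008, -0.04, 0.0],
    [0.013, -0.04, 0.0],
    [0.017, -0.037, 0.0],
    [0.022, -0.035, 0.0],
    [0.025, -0.033, 0.0],
    [0.029, -0.029, 0.0],
    [0.032, -0.026, 0.0],
    [0.035, -0.022, 0.0]
  ],
  "rot": [
    [0.0, 0.0, 0.0],
    [0.0, 0.0, 0.0],
    [0.0, 0.0, -0.111],
    [0.0, 0.0, -0.111],
    [0.0, 0.0, -0.112],
    [0.0, 0.0, -0.111],
    [0.0, 0.0, -0.111],
    [0.0, 0.0, -0.111],
    [0.0, 0.0, -0.112],
    [0.0, 0.0, -0.111]
  ]
}}

```text
clock: 15.85
tcp_pos: [339.4, -9.6, 229.9]
tool_rot: [3.141, 0.001, 1.904]
force: [-0.1, 0.5, 0.2]
grip_width: 1.003
grip_force: 0.0
```

Run:
```python
from h import *
o=cab(capture("top"))
for p in o: print(p)
if len(o)>1: print(rel(o[-2],o[-1]))
```

```text
(array([345.32713306, 167.51074086]), np.float64(-0.45899353285745503), np.float64(69.79387425025449), np.float64(100.25807844347966), [-0.458, -0.457, -0.46, -0.463])
(array([491.50548199, -56.49713059]), np.float64(0.27777981418504194), np.float64(71.65804909682643), np.float64(101.17783557332473), [0.272, 0.285, 0.266, 0.284])
(array([ 532.86045516, -299.55841483]), np.float64(-0.08092329710216177), np.float64(71.2699752534495), np.float64(101.61108667672272), [-0.079, -0.083, -0.046, -0.084])
[-60.86749873 238.92293591   0.35870311]
```

The measured pose (491.5, -56.5, 0.278) agrees with the prediction. Next is the second swing, on the far right foot.

Run:
```python
from h import *
from scipy.optimize import brentq
b1=(491.5,-56.5,.277); T=(np.array([532.9,-299.6]),-.0805); tx=lambda b: rel((b[:2],b[2]),T)
f=lambda a: tx(pivot(pivot(b1,'l',T[1]+a),'r',T[1]))[0]
a=brentq(f,-.8,.2); b2=pivot(b1,'l',T[1]+a); print("rel yaw",a,b2,pivot(b2,'r',T[1]))
p0=load(); A=toolpose(b1,'l',0,40,62); B=toolpose(b1,'l',0,40); C=toolpose(b1,'l',0,-2)
rows(line(p0,A,6)+line(A,B,2)+line(B,C,7))
rows([toolpose(b1,'l',t,-2) for t in np.linspace(0,.19,15)[1:]])
rows([toolpose(pivot(b1,'l',y),'l',.19,-2) for y in np.linspace(b1[2],b2[2],20)[1:]])
C2=toolpose(b2,'l',0,-2); D=toolpose(b2,'l',0,35); U=(D[0]+[0,0,62],D[1])
rows([toolpose(b2,'l',t,-2) for t in np.linspace(.19,0,12)[1:]]+line(C2,D,4)+line(D,U,2))
```

```text
rel yaw -0.35819427967154105 [ 5.36204020e+02 -2.94204677e+01 -4.38694280e-01] [ 5.53036762e+02 -4.99944637e+01 -8.05000000e-02]
{"grip":[-1,-1,-1,-1,-1,-1,-1,-1,-1,-1,-1,-1,-1,-1,-1],"delta_pos":[[-0.008,0.023,0.0],[-0.012,0.022,0.0],[-0.014,0.021,0.0],[-0.017,0.018,0.0],[-0.019,0.016,0.0],[-0.021,0.013,0.0],[0.0,0.0,0.062],[0.0,0.0,0.062],[-0.012,0.0,0.0],[-0.012,0.0,0.0],[-0.012,0.0,0.0],[-0.012,0.0,0.0],[-0.012,0.0,0.0],[-0.012,0.0,0.0],[-0.012,0.0,0.0]],"rot":[[0.0,0.0,-0.131],[0.0,0.0,-0.13],[0.0,0.0,-0.131],[0.0,0.0,-0.13],[0.0,0.0,-0.131],[0.0,0.0,-0.13],[0.0,0.0,0.0],[0.0,0.0,0.0],[0.0,0.0,0.0],[0.0,0.0,0.0],[0.0,0.0,0.0],[0.0,0.0,0.0],[0.0,0.0,0.0],[0.0,0.0,0.0],[0.0,0.0,0.0]]}
15 end [452.6 -27.8 167.9]
{"grip":[-1,-1,-1,-1,-1,-1,-1,-1,-1,-1,-1,-1,-1,-1],"delta_pos":[[-0.004,-0.001,-0.004],[-0.005,-0.001,-0.003],[-0.004,-0.001,-0.003],[-0.005,-0.002,-0.003],[-0.004,-0.001,-0.004],[-0.005,-0.001,-0.003],[-0.004,-0.001,-0.003],[-0.005,-0.001,-0.004],[-0.004,-0.001,-0.003],[-0.004,-0.001,-0.003],[-0.005,-0.001,-0.004],[-0.004,-0.001,-0.003],[-0.005,-0.002,-0.003],[-0.004,-0.0
[... 1234 characters left out ...]
-1,-1,-1,-1,-1,-1,-1,-1,-1,-1,-1,-1,-1],"delta_pos":[[0.005,0.001,0.005],[0.006,0.002,0.004],[0.005,0.001,0.004],[0.006,0.001,0.005],[0.005,0.002,0.004],[0.006,0.001,0.004],[0.006,0.002,0.005],[0.005,0.001,0.004],[0.006,0.001,0.004],[0.005,0.002,0.004],[0.006,0.001,0.005],[0.019,0.0,0.0],[0.018,0.0,0.0],[0.019,0.0,0.0],[0.018,0.0,0.0],[0.0,0.0,-0.062],[0.0,0.0,-0.062]],"rot":[[0.004,-0.016,0.0],[0.004,-0.016,0.0],[0.004,-0.016,0.0],[0.004,-0.016,0.0],[0.004,-0.016,0.0],[0.004,-0.016,0.0],[0.004,-0.016,0.0],[0.004,-0.016,0.0],[0.004,-0.016,0.0],[0.004,-0.016,0.0],[0.004,-0.016,0.0],[0.0,0.0,0.0],[0.0,0.0,0.0],[0.0,0.0,0.0],[0.0,0.0,0.0],[0.0,0.0,0.0],[0.0,0.0,0.0]]}
17 end [510.   51.3 229.8]
```

Call:
{"name": "drive_tool", "arguments": {
  "grip": [-1, -1, -1, -1, -1, -1, -1, -1, -1, -1, -1, -1, -1, -1, -1],
  "delta_pos": [
    [-0.008, 0.023, 0.0],
    [-0.012, 0.022, 0.0],
    [-0.014, 0.021, 0.0],
    [-0.017, 0.018, 0.0],
    [-0.019, 0.016, 0.0],
    [-0.021, 0.013, 0.0],
    [0.0, 0.0, 0.062],
    [0.0, 0.0, 0.062],
    [-0.012, 0.0, 0.0],
    [-0.012, 0.0, 0.0],
    [-0.012, 0.0, 0.0],
    [-0.012, 0.0, 0.0],
    [-0.012, 0.0, 0.0],
    [-0.012, 0.0, 0.0],
    [-0.012, 0.0, 0.0]
  ],
  "rot": [
    [0.0, 0.0, -0.131],
    [0.0, 0.0, -0.13],
    [0.0, 0.0, -0.131],
    [0.0, 0.0, -0.13],
    [0.0, 0.0, -0.131],
    [0.0, 0.0, -0.13],
    [0.0, 0.0, 0.0],
    [0.0, 0.0, 0.0],
    [0.0, 0.0, 0.0],
    [0.0, 0.0, 0.0],
    [0.0, 0.0, 0.0],
    [0.0, 0.0, 0.0],
    [0.0, 0.0, 0.0],
    [0.0, 0.0, 0.0],
    [0.0, 0.0, 0.0]
  ]
}}

```text
clock: 17.77
tcp_pos: [452.4, -27.1, 167.9]
tool_rot: [3.141, -0.002, 2.72]
force: [-3.7, 4.0, 5.5]
grip_width: 0.999
grip_force: 3.7
```

Call:
{"name": "drive_tool", "arguments": {
  "grip": [-1, -1, -1, -1, -1, -1, -1, -1, -1, -1, -1, -1, -1, -1, -1],
  "delta_pos": [
    [-0.004, -0.001, -0.004],
    [-0.005, -0.001, -0.003],
    [-0.004, -0.001, -0.003],
    [-0.005, -0.002, -0.003],
    [-0.004, -0.001, -0.004],
    [-0.005, -0.001, -0.003],
    [-0.004, -0.001, -0.003],
    [-0.005, -0.001, -0.004],
    [-0.004, -0.001, -0.003],
    [-0.004, -0.001, -0.003],
    [-0.005, -0.001, -0.004],
    [-0.004, -0.001, -0.003],
    [-0.005, -0.002, -0.003],
    [-0.004, -0.001, -0.003],
    [0, 0, 0]
  ],
  "rot": [
    [-0.003, 0.013, 0.0],
    [-0.003, 0.012, 0.0],
    [-0.004, 0.013, 0.0],
    [-0.003, 0.012, 0.0],
    [-0.003, 0.013, 0.0],
    [-0.003, 0.012, 0.0],
    [-0.003, 0.013, 0.0],
    [-0.003, 0.013, 0.0],
    [-0.003, 0.012, 0.0],
    [-0.004, 0.013, 0.0],
    [-0.003, 0.012, 0.0],
    [-0.003, 0.013, 0.0],
    [-0.003, 0.012, 0.0],
    [-0.003, 0.013, 0.0],
    [0, 0, 0]
  ]
}}

```text
clock: 19.65
tcp_pos: [479.4, -49.2, 187.9]
tool_rot: [3.096, -0.184, 2.724]
force: [-1.6, 1.4, 0.3]
grip_width: 1.0
grip_force: 1.6
```

Run:
```python
from h import *
o=get_obs();print(o["force"],o["tcp_pos"],o["qpos"])
# project where the tilted box's front-top corners should be, compare by image patch save
b1=(491.5,-56.5,.277); c=capture("scene"); pf=np.array([39,-54,0.])*(1+8/66.6); ax=np.cross([0,0,1],pf/np.linalg.norm(pf)); Rt=R.from_rotvec(ax*.19); B=Rz(b1[2])
f=lambda X:proj(c,np.array([*b1[:2],0])+B.apply(pf+Rt.apply(np.array(X,float)-pf)))
im=cv2.resize(c["img"][85:235,200:350],None,fx=4,fy=4); im=np.clip(im.astype(int)*2,0,255).astype(np.uint8)[:,:,::-1].copy()
X=[[x,y,z] for x in(-50,50) for y in(-65,65) for z in(8,220)]
for q in f(X): cv2.circle(im,tuple(((q-[200,85])*4).astype(int).tolist()),4,(0,0,255),1)
cv2.imwrite("pics/a7.png",im)
```

```text
[-1.61082493  1.43789231  0.31144897] [479.38680297 -49.21872829 187.90574898] [-0.27187677  0.06806686  1.45392308  0.07407639  1.79450352 -1.41031618]
```

View pics/a7.png

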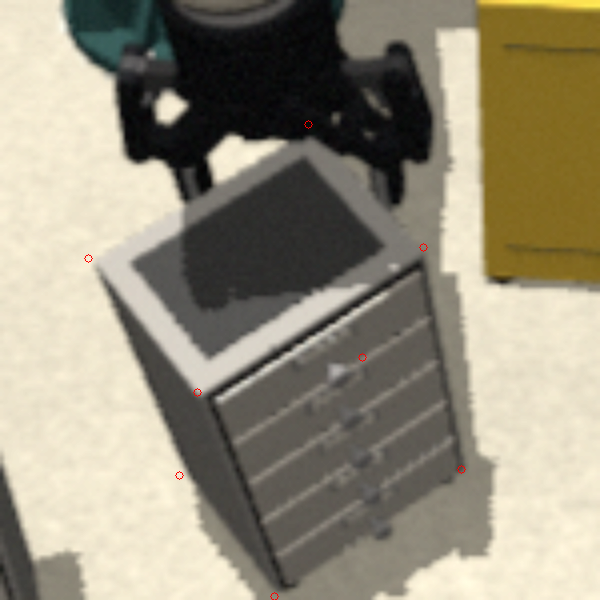

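The cabinet is tipped on its far right foot at about (285,585), with the far left foot lifted at about (455,478). The corners lie close to the predicted circles. Next: swing, lower, and retreat.

Call:
{"name": "drive_tool", "arguments": {
  "grip": [-1, -1, -1, -1, -1, -1, -1, -1, -1, -1, -1, -1, -1, -1, -1, -1, -1, -1, -1, -1],
  "delta_pos": [
    [-0.002, 0.007, 0.0],
    [-0.002, 0.006, 0.0],
    [-0.001, 0.007, 0.0],
    [-0.002, 0.006, 0.0],
    [-0.001, 0.007, 0.0],
    [-0.002, 0.006, 0.0],
    [-0.002, 0.007, 0.0],
    [-0.001, 0.006, -0.001],
    [-0.002, 0.007, 0.0],
    [-0.002, 0.006, 0.0],
    [-0.001, 0.007, 0.0],
    [-0.002, 0.006, 0.0],
    [-0.002, 0.007, 0.0],
    [-0.001, 0.006, 0.0],
    [-0.002, 0.007, 0.0],
    [-0.002, 0.006, 0.0],
    [-0.001, 0.007, 0.0],
    [-0.002, 0.006, 0.0],
    [-0.001, 0.007, 0.0],
    [0, 0, 0]
  ],
  "rot": [
    [-0.007, -0.002, 0.035],
    [-0.006, -0.001, 0.035],
    [-0.007, -0.002, 0.036],
    [-0.007, -0.002, 0.035],
    [-0.006, -0.001, 0.035],
    [-0.007, -0.002, 0.036],
    [-0.006, -0.002, 0.035],
    [-0.007, -0.001, 0.035],
    [-0.007, -0.002, 0.036],
    [-0.006, -0.002, 0.035],
    [-0.007, -0.001, 0.035],
    [-0.006, -0.002, 0.036],
    [-0.007, -0.002, 0.035],
    [-0.007, -0.001, 0.035],
    [-0.006, -0.002, 0.035],
    [-0.007, -0.002, 0.036],
    [-0.006, -0.001, 0.035],
    [-0.007, -0.002, 0.035],
    [-0.006, -0.002, 0.036],
    [0, 0, 0]
  ]
}}

```text
clock: 22.2
tcp_pos: [532.1, -15.3, 188.1]
tool_rot: [3.095, -0.183, 2.009]
force: [-0.4, 1.5, -0.2]
grip_width: 0.999
grip_force: 0.8
```

Call:
{"name": "drive_tool", "arguments": {
  "grip": [-1, -1, -1, -1, -1, -1, -1, -1, -1, -1, -1, -1, -1, -1, -1, -1, -1],
  "delta_pos": [
    [0.005, 0.001, 0.005],
    [0.006, 0.002, 0.004],
    [0.005, 0.001, 0.004],
    [0.006, 0.001, 0.005],
    [0.005, 0.002, 0.004],
    [0.006, 0.001, 0.004],
    [0.006, 0.002, 0.005],
    [0.005, 0.001, 0.004],
    [0.006, 0.001, 0.004],
    [0.005, 0.002, 0.004],
    [0.006, 0.001, 0.005],
    [0.019, 0.0, 0.0],
    [0.018, 0.0, 0.0],
    [0.019, 0.0, 0.0],
    [0.018, 0.0, 0.0],
    [0.0, 0.0, -0.062],
    [0.0, 0.0, -0.062]
  ],
  "rot": [
    [0.004, -0.016, 0.0],
    [0.004, -0.016, 0.0],
    [0.004, -0.016, 0.0],
    [0.004, -0.016, 0.0],
    [0.004, -0.016, 0.0],
    [0.004, -0.016, 0.0],
    [0.004, -0.016, 0.0],
    [0.004, -0.016, 0.0],
    [0.004, -0.016, 0.0],
    [0.004, -0.016, 0.0],
    [0.004, -0.016, 0.0],
    [0.0, 0.0, 0.0],
    [0.0, 0.0, 0.0],
    [0.0, 0.0, 0.0],
    [0.0, 0.0, 0.0],
    [0.0, 0.0, -0.062],
    [0.0, 0.0, -0.062]
  ]
}}

```text
clock: 24.32
tcp_pos: [509.6, 51.6, 230.0]
tool_rot: [-3.14, 0.001, 2.136]
force: [0.4, 0.0, 0.3]
grip_width: 1.0
grip_force: 0.0
```

I mistakenly put a small z-turn in the last two rows, during the rise. It was clear of everything and did no harm, and I'll account for it. Now clear the view and measure.

Run:
```python
from h import *
p,r=load(); r=r*Rz(-.124*np.deg2rad(60)); json.dump([p.tolist(),r.as_quat().tolist()],open("cmd.json","w")); print(r.as_euler('xyz'))
m=(np.array([380.,-40,230]),Rz(1.3)*R.from_euler('x',np.pi)); rows(line((p,r),m,7))
```

```text
[-3.14141540e+00  4.57295942e-04  2.13442997e+00]
{"grip":[-1,-1,-1,-1,-1,-1,-1],"delta_pos":[[-0.002,-0.045,0.0],[-0.008,-0.045,0.0],[-0.013,-0.044,0.0],[-0.018,-0.041,0.0],[-0.022,-0.04,0.0],[-0.028,-0.036,0.0],[-0.031,-0.033,0.0]],"rot":[[0.0,0.0,0.114],[0.0,0.0,0.114],[0.0,0.0,0.113],[0.0,0.0,0.114],[0.0,0.0,0.114],[0.0,0.0,0.114],[0.0,0.0,0.114]]}
7 end [379.9 -40.  229.9]
```

Call:
{"name": "drive_tool", "arguments": {
  "grip": [-1, -1, -1, -1, -1, -1, -1],
  "delta_pos": [
    [-0.002, -0.045, 0.0],
    [-0.008, -0.045, 0.0],
    [-0.013, -0.044, 0.0],
    [-0.018, -0.041, 0.0],
    [-0.022, -0.04, 0.0],
    [-0.028, -0.036, 0.0],
    [-0.031, -0.033, 0.0]
  ],
  "rot": [
    [0.0, 0.0, 0.114],
    [0.0, 0.0, 0.114],
    [0.0, 0.0, 0.113],
    [0.0, 0.0, 0.114],
    [0.0, 0.0, 0.114],
    [0.0, 0.0, 0.114],
    [0.0, 0.0, 0.114]
  ]
}}

```text
clock: 25.2
tcp_pos: [379.2, -40.2, 229.9]
tool_rot: [3.14, 0.001, 1.296]
force: [-0.5, 0.2, 0.2]
grip_width: 0.995
grip_force: 0.0
```

Run:
```python
from h import *
o=cab(capture("top"))
for p in o: print(p)
A,T=o[-2],o[-1]; print(rel(A,T))
b2=np.array([*A[0],A[1]]); b3=pivot(b2,'r',T[1]); print(b3,rel((b3[:2],b3[2]),T))
```

```text
(array([345.33345238, 167.50488508]), np.float64(-0.45949147714694283), np.float64(69.7727794254138), np.float64(100.27397365387338), [-0.458, -0.457, -0.461, -0.463])
(array([536.74991319, -30.94110684]), np.float64(-0.44505413353333406), np.float64(71.33630269783353), np.float64(101.67170192138067), [-0.452, -0.438, -0.456, -0.437])
(array([ 532.75779223, -299.5465916 ]), np.float64(-0.0747871366748003), np.float64(71.41666605199748), np.float64(101.61685558953064), [-0.077, -0.072, -0.044, -0.084])
[-16.0885524  268.15294508  -0.370267  ]
[ 5.54136725e+02 -5.22063532e+01 -7.47871367e-02] [  2.83854339 248.24623852   0.        ]
```

Run:
```python
from h import *
b2=(536.75,-30.94,-.445); y3=-.0875; b3=pivot(b2,'r',y3); print(b3, rel((b3[:2],-.081),(np.array([532.85,-299.58]),-.081)))
p0=load(); A=toolpose(b2,'r',0,40,62); B=toolpose(b2,'r',0,40); C=toolpose(b2,'r',0,-2)
rows(line(p0,A,8)+line(A,B,2)+line(B,C,8))
rows([toolpose(b2,'r',t,-2) for t in np.linspace(0,.19,15)[1:]])
rows([toolpose(pivot(b2,'r',y),'r',.19,-2) for y in np.linspace(b2[2],y3,14)[1:]])
C2=toolpose(b3,'r',0,-2); D=toolpose(b3,'r',0,38); U=(D[0]+[0,0,62],D[1])
rows([toolpose(b3,'r',t,-2) for t in np.linspace(.19,0,13)[1:]]+line(C2,D,4)+line(D,U,2))
```

```text
[ 5.53413480e+02 -5.15858598e+01 -8.75000000e-02] [  0.43049106 248.84486122   0.        ]
{"grip":[-1,-1,-1,-1,-1,-1,-1,-1,-1,-1,-1,-1,-1,-1,-1,-1,-1,-1],"delta_pos":[[-0.001,0.019,0.0],[0.002,0.019,0.0],[0.004,0.019,0.0],[0.007,0.018,0.0],[0.009,0.017,0.0],[0.011,0.015,0.0],[0.013,0.014,0.0],[0.015,0.013,0.0],[0.0,0.0,0.062],[0.0,-0.001,0.062],[0.01,0.0,0.0],[0.011,0.0,0.0],[0.01,0.0,0.0],[0.011,0.0,0.0],[0.01,0.0,0.0],[0.011,0.0,0.0],[0.01,0.0,0.0],[0.011,0.0,0.0]],"rot":[[0.0,0.0,0.125],[0.0,0.0,0.125],[0.0,0.0,0.125],[0.0,0.0,0.125],[0.0,0.0,0.125],[0.0,0.0,0.125],[0.0,0.0,0.125],[0.0,0.0,0.125],[0.0,0.0,0.0],[0.0,0.0,0.0],[0.0,0.0,0.0],[0.0,0.0,0.0],[0.0,0.0,0.0],[0.0,0.0,0.0],[0.0,0.0,0.0],[0.0,0.0,0.0],[0.0,0.0,0.0],[0.0,0.0,0.0]]}
18 end [493.6 -52.5 167.9]
{"grip":[-1,-1,-1,-1,-1,-1,-1,-1,-1,-1,-1,-1,-1,-1],"delta_pos":[[0.004,-0.001,-0.004],[0.005,-0.001,-0.003],[0.004,-0.001,-0.003],[0.005,-0.001,-0.003],[0.004,-0.001,-0.004],[0.005,-0.001,-0.003],[0.004,-0.001,-0.003],[0.004,-0.002,-0.004],[0.005,-0.001,-0.003],[0.004,-0.001,-0.003],[0.005,-0.001,-0.004],[0.004,-0.001,-0
[... 1059 characters left out ...]
elta_pos":[[-0.005,0.002,0.003],[-0.005,0.001,0.004],[-0.005,0.001,0.004],[-0.005,0.002,0.004],[-0.005,0.001,0.004],[-0.005,0.001,0.004],[-0.005,0.002,0.004],[-0.006,0.001,0.004],[-0.005,0.001,0.004],[-0.005,0.001,0.004],[-0.005,0.002,0.004],[-0.005,0.001,0.004],[-0.02,0.0,0.0],[-0.02,0.0,0.0],[-0.02,0.0,0.0],[-0.02,0.0,0.0],[0.0,0.0,-0.062],[0.0,0.0,-0.062]],"rot":[[0.004,0.015,0.0],[0.004,0.014,0.0],[0.004,0.015,0.0],[0.003,0.015,0.0],[0.004,0.014,0.0],[0.004,0.015,0.0],[0.003,0.015,0.0],[0.004,0.014,0.0],[0.004,0.015,0.0],[0.003,0.015,0.0],[0.004,0.014,0.0],[0.004,0.015,0.0],[0.0,0.0,0.0],[0.0,0.0,0.0],[0.0,0.0,0.0],[0.0,0.0,0.0],[0.0,0.0,0.0],[0.0,0.0,0.0]]}
18 end [ 487.9 -110.   229.9]
```

Call:
{"name": "drive_tool", "arguments": {
  "grip": [-1, -1, -1, -1, -1, -1, -1, -1, -1, -1, -1, -1, -1, -1, -1, -1, -1, -1],
  "delta_pos": [
    [-0.001, 0.019, 0.0],
    [0.002, 0.019, 0.0],
    [0.004, 0.019, 0.0],
    [0.007, 0.018, 0.0],
    [0.009, 0.017, 0.0],
    [0.011, 0.015, 0.0],
    [0.013, 0.014, 0.0],
    [0.015, 0.013, 0.0],
    [0.0, 0.0, 0.062],
    [0.0, -0.001, 0.062],
    [0.01, 0.0, 0.0],
    [0.011, 0.0, 0.0],
    [0.01, 0.0, 0.0],
    [0.011, 0.0, 0.0],
    [0.01, 0.0, 0.0],
    [0.011, 0.0, 0.0],
    [0.01, 0.0, 0.0],
    [0.011, 0.0, 0.0]
  ],
  "rot": [
    [0.0, 0.0, 0.125],
    [0.0, 0.0, 0.125],
    [0.0, 0.0, 0.125],
    [0.0, 0.0, 0.125],
    [0.0, 0.0, 0.125],
    [0.0, 0.0, 0.125],
    [0.0, 0.0, 0.125],
    [0.0, 0.0, 0.125],
    [0.0, 0.0, 0.0],
    [0.0, 0.0, 0.0],
    [0.0, 0.0, 0.0],
    [0.0, 0.0, 0.0],
    [0.0, 0.0, 0.0],
    [0.0, 0.0, 0.0],
    [0.0, 0.0, 0.0],
    [0.0, 0.0, 0.0],
    [0.0, 0.0, 0.0],
    [0.0, 0.0, 0.0]
  ]
}}

```text
clock: 27.5
tcp_pos: [493.3, -52.5, 167.7]
tool_rot: [3.141, 0.002, 0.252]
force: [-3.2, -1.3, 2.9]
grip_width: 1.0
grip_force: 2.2
```

Call:
{"name": "drive_tool", "arguments": {
  "grip": [-1, -1, -1, -1, -1, -1, -1, -1, -1, -1, -1, -1, -1, -1, -1],
  "delta_pos": [
    [0.004, -0.001, -0.004],
    [0.005, -0.001, -0.003],
    [0.004, -0.001, -0.003],
    [0.005, -0.001, -0.003],
    [0.004, -0.001, -0.004],
    [0.005, -0.001, -0.003],
    [0.004, -0.001, -0.003],
    [0.004, -0.002, -0.004],
    [0.005, -0.001, -0.003],
    [0.004, -0.001, -0.003],
    [0.005, -0.001, -0.004],
    [0.004, -0.001, -0.003],
    [0.005, -0.001, -0.003],
    [0.004, -0.001, -0.004],
    [0, 0, 0]
  ],
  "rot": [
    [-0.003, -0.013, 0.0],
    [-0.003, -0.012, 0.0],
    [-0.003, -0.013, 0.0],
    [-0.003, -0.012, 0.0],
    [-0.003, -0.013, 0.0],
    [-0.004, -0.012, 0.0],
    [-0.003, -0.013, 0.0],
    [-0.003, -0.012, 0.0],
    [-0.003, -0.013, -0.001],
    [-0.003, -0.013, 0.001],
    [-0.003, -0.012, 0.0],
    [-0.004, -0.013, 0.0],
    [-0.003, -0.012, 0.0],
    [-0.003, -0.013, 0.0],
    [0, 0, 0]
  ]
}}

```text
clock: 29.38
tcp_pos: [523.8, -36.4, 188.4]
tool_rot: [3.094, 0.184, 0.248]
force: [-1.0, -0.8, -1.8]
grip_width: 1.002
grip_force: 0.8
```

Contacts and forces match the earlier swings. Now the last swing, then set down.

Call:
{"name": "drive_tool", "arguments": {
  "grip": [-1, -1, -1, -1, -1, -1, -1, -1, -1, -1, -1, -1, -1, -1],
  "delta_pos": [
    [0.001, 0.004, 0.0],
    [0.002, 0.005, 0.0],
    [0.001, 0.005, 0.0],
    [0.001, 0.005, 0.0],
    [0.001, 0.004, 0.0],
    [0.001, 0.005, 0.001],
    [0.001, 0.005, 0.0],
    [0.002, 0.005, 0.0],
    [0.001, 0.004, 0.0],
    [0.001, 0.005, 0.0],
    [0.001, 0.005, 0.0],
    [0.001, 0.005, 0.0],
    [0.001, 0.004, 0.0],
    [0, 0, 0]
  ],
  "rot": [
    [-0.005, 0.001, -0.026],
    [-0.005, 0.002, -0.026],
    [-0.004, 0.001, -0.026],
    [-0.005, 0.001, -0.026],
    [-0.005, 0.001, -0.025],
    [-0.005, 0.001, -0.026],
    [-0.005, 0.002, -0.026],
    [-0.004, 0.001, -0.026],
    [-0.005, 0.001, -0.026],
    [-0.005, 0.001, -0.025],
    [-0.005, 0.001, -0.026],
    [-0.005, 0.002, -0.026],
    [-0.005, 0.001, -0.026],
    [0, 0, 0]
  ]
}}

```text
clock: 31.12
tcp_pos: [542.6, -61.5, 187.9]
tool_rot: [3.093, 0.184, 0.606]
force: [-1.0, -1.0, 1.1]
grip_width: 0.998
grip_force: 1.2
```

Call:
{"name": "drive_tool", "arguments": {
  "grip": [-1, -1, -1, -1, -1, -1, -1, -1, -1, -1, -1, -1, -1, -1, -1, -1, -1, -1],
  "delta_pos": [
    [-0.005, 0.002, 0.003],
    [-0.005, 0.001, 0.004],
    [-0.005, 0.001, 0.004],
    [-0.005, 0.002, 0.004],
    [-0.005, 0.001, 0.004],
    [-0.005, 0.001, 0.004],
    [-0.005, 0.002, 0.004],
    [-0.006, 0.001, 0.004],
    [-0.005, 0.001, 0.004],
    [-0.005, 0.001, 0.004],
    [-0.005, 0.002, 0.004],
    [-0.005, 0.001, 0.004],
    [-0.02, 0.0, 0.0],
    [-0.02, 0.0, 0.0],
    [-0.02, 0.0, 0.0],
    [-0.02, 0.0, 0.0],
    [0.0, 0.0, -0.062],
    [0.0, 0.0, -0.062]
  ],
  "rot": [
    [0.004, 0.015, 0.0],
    [0.004, 0.014, 0.0],
    [0.004, 0.015, 0.0],
    [0.003, 0.015, 0.0],
    [0.004, 0.014, 0.0],
    [0.004, 0.015, 0.0],
    [0.003, 0.015, 0.0],
    [0.004, 0.014, 0.0],
    [0.004, 0.015, 0.0],
    [0.003, 0.015, 0.0],
    [0.004, 0.014, 0.0],
    [0.004, 0.015, 0.0],
    [0.0, 0.0, 0.0],
    [0.0, 0.0, 0.0],
    [0.0, 0.0, 0.0],
    [0.0, 0.0, 0.0],
    [0.0, 0.0, 0.0],
    [0.0, 0.0, 0.0]
  ]
}}

```text
clock: 33.38
tcp_pos: [487.2, -110.2, 230.2]
tool_rot: [-3.141, 0.001, 0.61]
force: [-0.2, -0.6, 1.1]
grip_width: 0.997
grip_force: 0.0
```

Run:
```python
from h import *
p0=load(); m=(np.array([360.,-60,250]),p0[1]); rows(line(p0,m,5))
```

```text
{"grip":[-1,-1,-1,-1,-1],"delta_pos":[[-0.03,-0.046,-0.008],[-0.031,-0.045,-0.008],[-0.03,-0.046,-0.008],[-0.031,-0.046,-0.008],[-0.03,-0.046,-0.008]],"rot":[[0.0,0.0,0.0],[0.0,0.0,0.0],[0.0,0.0,0.0],[0.0,0.0,0.0],[0.0,0.0,0.0]]}
5 end [360.  -59.8 249.9]
```

Call:
{"name": "drive_tool", "arguments": {
  "grip": [-1, -1, -1, -1, -1, -1],
  "delta_pos": [
    [-0.03, -0.046, -0.008],
    [-0.031, -0.045, -0.008],
    [-0.03, -0.046, -0.008],
    [-0.031, -0.046, -0.008],
    [-0.03, -0.046, -0.008],
    [0, 0, 0]
  ],
  "rot": [
    [0.0, 0.0, 0.0],
    [0.0, 0.0, 0.0],
    [0.0, 0.0, 0.0],
    [0.0, 0.0, 0.0],
    [0.0, 0.0, 0.0],
    [0, 0, 0]
  ]
}}

```text
clock: 34.12
tcp_pos: [359.4, -59.6, 250.7]
tool_rot: [3.139, -0.002, 0.611]
force: [0.5, 0.2, 0.4]
grip_width: 1.001
grip_force: 0.0
```

Run:
```python
from h import *
t=capture("top"); o=cab(t)
for p in o[-2:]: print(p)
A,T=o[-2],o[-1]; print(rel(A,T),rel(A,(T[0],-.081)))
s=capture("scene")["img"]; im=cv2.resize(np.vstack([t["img"][120:270,200:540],s[100:290,100:440]]),None,fx=1.7,fy=1.7); im=np.clip(im.astype(int)*1.7,0,255).astype(np.uint8)
cv2.imwrite("pics/a8.png",im[:,:,::-1])
```

```text
(array([553.13558822, -51.12353098]), np.float64(-0.0930928803669246), np.float64(71.16465997843649), np.float64(101.33736252212393), [-0.092, -0.098, -0.087, -0.094])
(array([ 532.72854237, -299.54112542]), np.float64(-0.07399479913555154), np.float64(71.469635654342), np.float64(101.57522401947165), [-0.077, -0.071, -0.045, -0.085])
[ 1.98636403e+00  2.49246471e+02 -1.90980812e-02] [ 2.40307982e-01  2.49254270e+02 -1.20928804e-02]
```

View pics/a8.png

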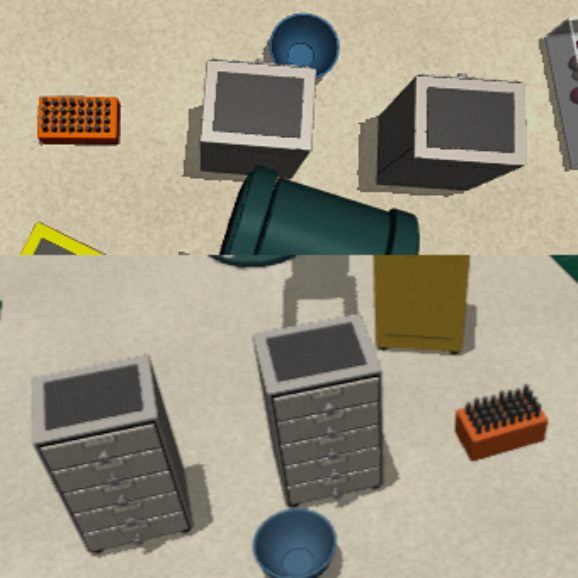

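The final picture shows both cabinets standing upright in line, with the bowl and punch stand unmoved. Before deciding on a touch-up I'll check parallelism independently, using the front-top edges in the scene view.

Run:
```python
from h import *
s=capture("scene"); g=cv2.GaussianBlur(cv2.cvtColor(s["img"],6).astype(np.float32),(3,3),0)
def edge(c,x,y,yaw):
    M=Rz(yaw).as_matrix()[:2,:2]; pts=[]
    for v in np.linspace(-52,52,60):
        t=np.linspace(-7,7,113); W=np.array([[*(M@[50+a,v]+[x,y]),220] for a in t]); q=proj(c,W).astype(np.float32)
        val=cv2.remap(g,q[None,:,0],q[None,:,1],cv2.INTER_LINEAR)[0]; d=np.gradient(val); w=np.clip(-d,0,None); w[w<.5*w.max()]=0
        pts.append((v,50+(t*w).sum()/w.sum()))
    pts=np.array(pts); f=np.polyfit(*pts.T,1)
    for _ in range(3):
        r=abs(np.polyval(f,pts[:,0])-pts[:,1]); pts=pts[r<max(1,2*r.std())]; f=np.polyfit(*pts.T,1)
    return np.array([*(M@[f[1],0]+[x,y])]),yaw-np.arctan(f[0]),f[1],len(pts),r.std()
A=edge(s,553.1,-51.1,-.085); T=edge(s,532.7,-299.5,-.08)
for e in(A,T): print(e)
n=np.array([np.cos(T[1]),np.sin(T[1])]); print("rel yaw",A[1]-T[1],"front dx",n@(A[0]-T[0]))
```

```text
(array([602.28314576, -55.29066477]), np.float64(-0.08886973101785535), np.float64(49.36135631850155), 60, np.float64(0.19991967841655697))
(array([ 581.8511114, -303.4404989]), np.float64(-0.0774034726911609), np.float64(49.30881547739109), 60, np.float64(0.18117335293287776))
rel yaw -0.011466258326694456 front dx 1.1823728517362753
```

The front edges agree to about 1 mm and 0.7°, all feet are down, and the arm is clear. Handing in.

```bash
python3 -c "
from station import close_job; print(close_job())"
```

```text
the job is handed in; nothing more can be done
None
```

The cabinet was walked back in three alternating foot swings and stands on its four feet beside its twin, drawer front flush to about 1 mm and parallel to about 0.7° by the cameras; the job was handed in at about 34 s of 64.

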